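# Latch the lid of the jar chest

### The arm

A 7-joint arm with a two-finger parallel gripper is mounted at the origin on the work surface. World frame = base frame: x ahead of the robot, y to its left, z up, the work surface at z = 0. Lengths are in m, angles in rad, forces in N, time in s.
With the tool pointing down it reaches from about 0.4 to 0.85 m from the base axis. Payload 10.4 kg.
Tool frame: the origin (TCP) lies midway between the tips of the shut fingers; the grasp point (between the pads) lies 19 mm behind it (manip.hold_point_z is the distance from the TCP to the grasp point, in m); z points along the fingers, y is the line along which they close (so a half turn about z gives the same grasp; the last joint's range is limited). The gripper opens to 85 mm and grips with 20 to 120 N. Pads are 22 mm wide; open, the fingers measure 114 mm over their backs; the gripper's body (76 mm by 85 mm) begins 54 mm behind the grasp point. The pads swing forward as they close: fully open they stand 13 mm farther back than shut.
Start: joints at [1.186, 0.332, -0.065, 1.46, 0.022, 1.35, -0.088], TCP at [0.221, -0.585, 0.209] pointing down, gripper open.
Joint ranges: [-2.6, 2.6], [-0.5, 2.12], [-1.47, 1.34], [0.16, 2.42], [-1.27, 4.41], [0.06, 2.06], [-2.6, 2.6]. Speed limits (rad/s): [2.22, 2.22, 2.79, 2.79, 3.14, 3.14, 3.14].

### API

Orientations are given as a unit quaternion [x, y, z, w].
In Python, from workcell import manip, eyes, job gives the robot as it stands.
- The arm moves only by the shell command python3 -m crank 'ROWS' [FORCE]. ROWS is JSON, a list that holds one entry, the list of rows, each a list of 7 numbers: the finger opening in cm, from 0 to 8.54, then the shift along the world's x, y, z in cm, then the turn, a rotation vector about the world's x, y, z in degrees. In form: [[[hand, x, y, z, ax, ay, az], ...]]. A call has 1 to 20 rows; each row shifts and turns the commanded pose from where the row before left it; what a row does not reach is not made up. A row lasts 1/8 s, in which the tool goes at most 62.5 mm and 10.7 degrees, less where a joint would pass 70% of its speed; a pose out of reach is approached as far as the arm can. A call with a gripper value outside its range is refused whole. The fingers move at their own pace and stop on an object; FORCE is the grip in N (left out, the last holds). Time passes only in rows, so rows that do not move let the fingers close. It gives the time, the measured TCP pose, the force, the opening and the grip force at its end, in the units of the state.
- manip.get_obs(): the state, without advancing time (a new reading comes with each control period).
- eyes.camera(name): name is "scene" or "top" or "wrist"; returns (picture, depth): 384x512x3 uint8, red, green, blue; 384x512 float32, m along the optical axis (not along the pixel's ray), 0 where there is no reading.
- eyes.camera_params(name): a dict with "fx", "fy", "cx", "cy" (pixels), "world_from_camera" (4x4, takes a point from camera to world coordinates); the wrist camera has in their place "hand_eye" (4x4, takes a point from camera to tool coordinates, whose origin is the TCP and whose axes are the flange's). Camera axes: x right, y down, z forward; pixel columns grow to the right and rows downward; lengths in m; the calibration is good to about 2 mm. A picture is of the moment at which its call begins: read the wrist's pose just before it. camera_params takes no time and is no camera call.
- job.hand_in(): hands the job in; it is judged then, once.
The state is a dict: "clock": time; "joint_pos": joint angles; "joint_velocities": joint speeds; "tau": joint torques, N m; "position": TCP position; "ee_rot": TCP orientation; "ft_force": force on the tool from outside, world axes, zero at the start; "torque": the same for the moment, N m; "grip_width": opening from 0.0 (shut) to 1.0 (fully open); "grasp_force": force on a finger pad.
Only numpy, scipy, OpenCV 4.12 (cv2) and the standard library are available. Lean on these libraries where they do the work, as an engineer would, in place of code of your own. Each camera call takes 0.05 s, during which the arm holds its last target. There are 200 camera calls.

### The job

One of the two draw latches on the lid of the metal jar chest is still open. Catch the cross bar of its loop under the lip of the hook so that it stays hooked by itself when let go, then throw its lever over, away from the hook, and press it down until it snaps flat and holds. Feel your way and force nothing (bar on the buffer and the hook, until the lever is thrown: under 20 N; hand on the lever: under 30 N), leave the jars and other things where they are, and take the hand away.

Things in the scene. Friction and masses are not known exactly. Their poses are not given: they have to be found in the camera images.
- lever (a joint): angle q of the open latch's lever: 0 = thrown, flat on the lid, pointing away from the hook; about 1.6 = upright; 2.6 = stop, leaning towards the hook. In the y-z plane of keeper the handle points from its hinge at the angle pi - q from +y towards +z. It stays where left (0.055 N m of friction).
- lever_hinge (a point): middle of the lever's hinge axis, 16 mm above the lid, fixed on the chest, axes as keeper. The loop hangs on two pivots on the lever, 20 mm from this axis, at the angle 3.403 - q from +y towards +z (195 degrees at lever value q = 0).
- handle: the lever's flat steel handle, 26 mm wide, 5 mm thick, reaching 77 mm from the hinge, its end (last 4 mm) turned up to 8 mm above its mid-plane. Origin on the hinge axis; its own -y runs along it to the end; its own z is the face that is uppermost when thrown. While the lever stands open this face looks to the hook's side.
- lever_end (a point): middle of the handle's z face, 60 mm from the hinge: the place to push to throw the lever. With the loop hooked, throwing takes up to about 9 N here, most near lever value 1.0; below about 0.3 it snaps down by itself.
- bar: the loop's steel front part: two 6 mm rods at x = -23 and +23 mm, a cross bar and a T-shaped grip. Origin midway between the loop's pivots on the lever; y runs along the loop to the bar, x along the bar. The rods are spring loaded (6 N per mm together) and draw out up to 18 mm under pull; slack, pivots to bar axis is 100 mm.
- loop_bar (a point): middle of the loop's 6 mm cross bar (52 mm long). A weak spring lifts the loop clear of the hook (about 0.25 N here). To hook: bring the bar down beyond the lip (y = 16 mm or more from the keeper's origin), press it into the buffer, draw it back under the lip to y = 4 mm or less (pushing the loop turns the lever: 3 to 10 N), let go: it rises behind the lip.
- loop_grip (a point): centre of the loop's T-shaped grip: a square steel block, 24 mm long (x), 10 mm thick (y), 12 mm high, on a 10 mm wide stem that rises from the middle of the bar. It lies 14 mm beyond the bar's axis and 30 mm above it (along the loop's own y and z). Pinch it end to end from above, firmly (some 50 N); the loop has to turn a little between the fingers, and it can creep there.
- keeper: mount of the fixed hook: origin on the lid below the bar's axis when home; y along the latch, away from the lever (hinge at y = -90 mm), z up. Above it hook and buffer stand together on a steel plate, clamped 0 to 8 mm higher than the lid: this height h is not measured, feel for it. Hook, 24 mm wide: post up to y = -3 mm, nose to y = 12 mm, top h + 19 mm above the lid.
- buffer (a point): middle of the rubber buffer in that plate, 56 by 34 mm (x, y), at y = 18 mm, on the lid's level; its top is h above. It gives 1 mm per 10 N. The nose's underside is h + 11 mm above the lid; at its end a lip (y = 9 to 12 mm) hangs down to h + 5.2 mm, so the 6 mm bar passes below it only when pressed into the buffer with 10 to 16 N.
- chest: aluminium chest, 260 (x) by 440 (y) by 110 mm (z), fixed, origin at the centre of its underside; axes as keeper. The open latch lies along y at x = 50 mm (hinge at y = -45 mm, keeper at y = 45 mm). An equal latch at x = -70 mm is already done up and shows how it must look.
- jar_on_chest: bystander, to be left alone: small clip-top glass jar, 60 mm wide, 85 mm high, standing on the chest's lid; origin at the centre of its underside.
- seal_on_chest: bystander, to be left alone: orange sealing ring, 68 mm, lying on the chest's lid; origin at the centre of its underside.
- jar_tall: bystander, to be left alone: clip-top glass jar, 90 mm wide, 200 mm high; origin at the centre of its underside.
- jar_mid: bystander, to be left alone: clip-top glass jar, 90 mm wide, 140 mm high; origin at the centre of its underside.
- jar_low: bystander, to be left alone: clip-top glass jar, 90 mm wide, 110 mm high; origin at the centre of its underside.
- flask: bystander, to be left alone: blue flask, 90 mm wide, 220 mm high; origin at the centre of its underside.
- seal_ring: bystander, to be left alone: orange sealing ring, 90 mm, on the table; origin at the centre of its underside.
- beaker: bystander, to be left alone: white plastic beaker, 80 mm wide, 90 mm high; origin at the centre of its underside.

How it is judged:
On the way, in this order (a step that is already met when the one before it is completed fails the run):
1. the loop's bar is caught behind the hook's lip by itself, let go by the fingers, with the lever still open (y of loop_bar in the frame of keeper between -0.004 and 0.0075 m and z of loop_bar in the frame of keeper below 0.0195 m and contact force between the fingers and bar below 0.3 N and value of joint lever above 0.9 rad), for 0.15 s.
2. the lever is thrown flat with the bar still in the hook (y of loop_bar in the frame of keeper between -0.004 and 0.0075 m and z of loop_bar in the frame of keeper below 0.0195 m and value of joint lever below 0.06 rad), for 0.2 s.
At the end, for the whole second after the job is handed in: The lever lies flat (within 0.06 rad of its stop) and at rest, with the loop's bar in the hook: its axis within 3 mm of home along the latch (not more than 4 mm the other way) and less than 19.5 mm above the lid (below the nose) (all of step 2 and y of loop_bar in the frame of keeper below 0.003 m and velocity of joint lever below 0.1 rad/s); the robot touches nothing.
It fails at once if while the lever is open (beyond 1.55 rad), the loop is pressed on the hook or the buffer with more than 20 N (contact force between bar and keeper above 20 N and value of joint lever above 1.55 rad).
It fails at once if the lever is pressed with more than 30 N (contact force between the fingers and handle above 30 N).
It fails at once if one of the jars, seals or other loose things is shifted by more than 20 mm (distance of any of jar_on_chest, seal_on_chest, jar_tall, jar_mid, jar_low, flask, seal_ring, beaker from where it was at the start of the episode above 0.02 m).
It also fails if it takes over 64 s, if anything falls off the work surface, if the arm or the gripper's body presses on something with over 40 N, if the wrist force passes 120 N, or if a joint passes its speed limit or range.

## Working session

There is one attempt and no reset: what is moved stays moved. The work goes in short steps, Python scripts to look and compute and a shell command to move; the robot and the scene stay as the last step left them, time stands still between calls to the robot, and variables do not carry over. Pictures are saved under pics/ and viewed, at most 10 in all, crops included, and the job is handed in when it is done.

```bash
ls; mkdir -p pics; python3 - <<'E'
from workcell import manip, eyes, job
import cv2, numpy as np
o=manip.get_obs()
print({k:np.round(v,3).tolist() for k,v in o.items()}, manip.hold_point_z)
for n in ("scene","top"):
    p,d=eyes.camera(n); np.savez(f"{n}0.npz",p=p,d=d)
    cv2.imwrite(f"pics/{n}0.png",cv2.resize(p[:,:,::-1],(800,600),interpolation=cv2.INTER_CUBIC))
    print(n,eyes.camera_params(n))
E
```

```text
pics
{'clock': 0.0, 'joint_pos': [1.186, 0.333, -0.065, 1.461, 0.022, 1.35, -0.088], 'joint_velocities': [-0.0, -0.001, 0.002, -0.0, 0.001, -0.002, 0.001], 'tau': [0.001, -62.544, 0.049, -39.16, 0.016, 0.01, -0.0], 'position': [0.221, -0.584, 0.208], 'ee_rot': [0.984, 0.18, -0.0, -0.001], 'ft_force': [0.222, -0.643, -0.289], 'torque': [-0.019, -0.014, 0.025], 'grasp_force': 0.0, 'grip_width': 1.0} 0.0187
scene {'fx': 413.174306217358, 'fy': 413.174306217358, 'cx': 261.6390825872829, 'cy': 194.23043866779292, 'world_from_camera': array([[ 0.17279948,  0.81953625, -0.54635216,  1.27036704],
       [ 0.98483816, -0.13514348,  0.108766  , -0.13943804],
       [ 0.01530174, -0.55686316, -0.83046329,  1.25504368],
       [ 0.        ,  0.        ,  0.        ,  1.        ]])}
top {'fx': 347.934672472586, 'fy': 347.934672472586, 'cx': 259.7221607419443, 'cy': 187.83698053212368, 'world_from_camera': array([[-0.02124737, -0.98030998,  0.19631833,  0.32429959],
       [-0.99969015,  0.01828513, -0.01688938,  0.00668601],
       [ 0.01296712, -0.19661635, -0.98039475,  1.08870557],
       [ 0.        ,  0.        ,  0.        ,  1.        ]])}
```

View pics/scene0.png

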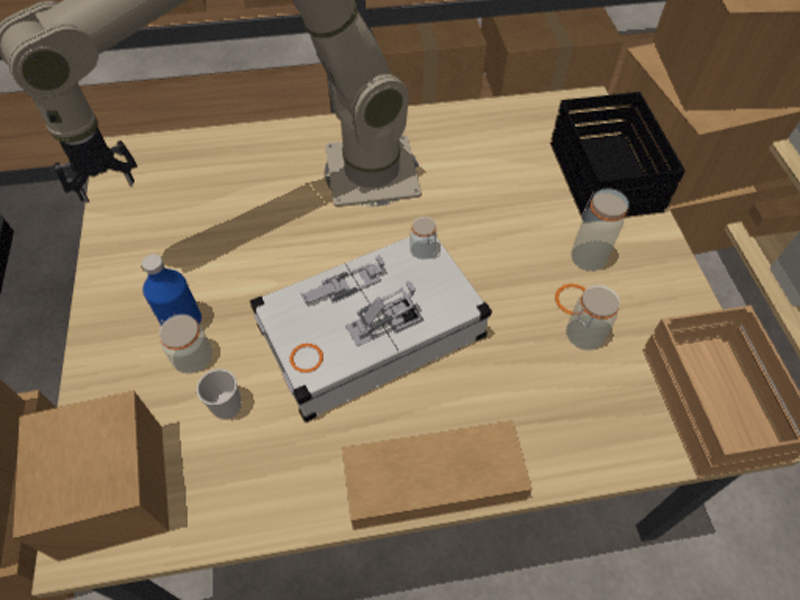

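View pics/top0.png

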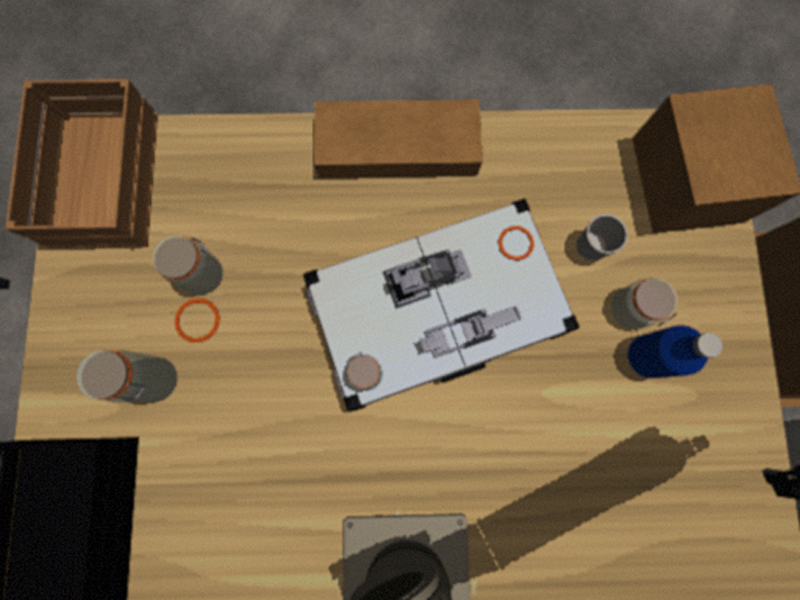

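The top view shows the lid with corners at about (520,207), (313,278), (352,402), (572,323). The open latch is at about (425,278), with its hook to the left, which is world +y. The arm is clear of everything. Next I'll fit the lid and look closer.

```bash
cat > h.py <<'E'
import numpy as np, cv2
from workcell import manip, eyes
from scipy.spatial.transform import Rotation as R
def cloud(d,P,T):
    v,u=np.mgrid[:d.shape[0],:d.shape[1]]
    c=np.stack([(u-P['cx'])/P['fx']*d,(v-P['cy'])/P['fy']*d,d],-1)
    return c@T[:3,:3].T+T[:3,3]
E
python3 - <<'E'
from h import *
res=[]
for n in ("top","scene"):
    f=np.load(n+"0.npz");P=eyes.camera_params(n)
    W=cloud(f['d'],P,P['world_from_camera'])
    m=(abs(W[...,2]-.11)<.012)&(W[...,0]>.25)&(W[...,0]<.8)&(abs(W[...,1])<.35)&(f['d']>0)
    k=cv2.morphologyEx(m.astype(np.uint8),cv2.MORPH_OPEN,np.ones((3,3)))
    _,lab,st,_=cv2.connectedComponentsWithStats(k); i=1+np.argmax(st[1:,4])
    pts=W[lab==i]
    r=cv2.minAreaRect(pts[:,:2].astype(np.float32)*1000)
    print(n,r,np.median(pts[:,2]))
    tab=W[(abs(W[...,2])<.02)&(f['d']>0)];print('table z',np.median(tab[:,2]))
    if n=="top":
        p=f['p'];cv2.imwrite("pics/topcrop.png",cv2.resize(p[125:265,190:375,::-1],None,fx=4.2,fy=4.2,interpolation=cv2.INTER_CUBIC))
E
```

```text
top ((508.31536865234375, -71.63606262207031), (267.581298828125, 446.801025390625), 18.47586441040039) 0.11007379725910671
table z 0.00018329899141211747
scene ((509.0791015625, -72.57861328125), (268.9400329589844, 446.8620910644531), 18.39280891418457) 0.11015272623259342
table z 0.000309202161955513
```

View pics/topcrop.png

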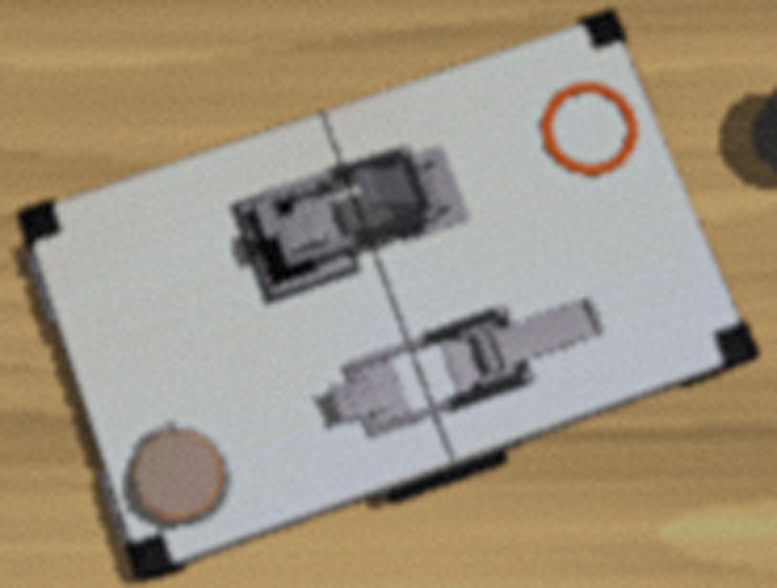

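The crop shows the grip at about (240,250), the hook at (285,205), and the raised lever and handle at (385,195). The closed latch's handle lies flat to the right. Moving above the latch now, with the fingers closing along chest x.

```bash
python3 -m crank '[[[8.5,0,0,5.6,0,0,0],[8.5,0,0,5.6,0,0,0],[8.5,2.9,5.2,0,0,0,8],[8.5,2.9,5.2,0,0,0,8],[8.5,2.9,5.2,0,0,0,8],[8.5,2.9,5.2,0,0,0,8],[8.5,2.9,5.2,0,0,0,8],[8.5,2.9,5.2,0,0,0,8],[8.5,2.9,5.2,0,0,0,8],[8.5,2.9,5.2,0,0,0,8],[8.5,2.9,5.2,0,0,0,8],[8.5,2.9,5.2,0,0,0,8],[8.5,2.9,5.2,0,0,0,7.7],[8.5,0,0,0,0,0,0],[8.5,0,0,0,0,0,0]]]'
python3 - <<'E'
from h import *
o=manip.get_obs();print(np.round(o['position'],4),np.round(o['ee_rot'],4),o['ft_force'],np.round(o['joint_pos'],3))
p,d=eyes.camera("wrist");P=eyes.camera_params("wrist")
M=np.eye(4);M[:3,:3]=R.from_quat(o['ee_rot']).as_matrix();M[:3,3]=o['position']
T=M@P['hand_eye'];np.savez("wrist1.npz",p=p,d=d,T=T)
print(P['fx'],np.round(T,3))
cv2.imwrite("pics/wrist1.png",cv2.resize(p[:,:,::-1],(800,600),interpolation=cv2.INTER_CUBIC))
W=cloud(d,P,T); np.save("W1.npy",W)
m=(abs(W[...,2]-.11)<.006)&(d>0);print('lid z',np.median(W[m][:,2]))
E
```

```text
clock: 1.98
position: [0.5401, -0.013, 0.3206]
ee_rot: [0.585, 0.811, -0.0, -0.0]
ft_force: [0.2, -0.4, 0.2]
grip_width: 0.994
grasp_force: 0.0
[ 0.5401 -0.013   0.3206] [ 5.85e-01  8.11e-01 -3.00e-04 -4.00e-04] [ 0.2239761  -0.37670982  0.17221913] [ 0.542  0.165 -0.684  1.467  0.104  1.547  0.183]
345.2454674524703 [[ 0.949  0.298  0.102  0.513]
 [ 0.315 -0.898 -0.308  0.068]
 [-0.001  0.324 -0.946  0.486]
 [ 0.     0.     0.     1.   ]]
lid z 0.11044392096752004
```

View pics/wrist1.png

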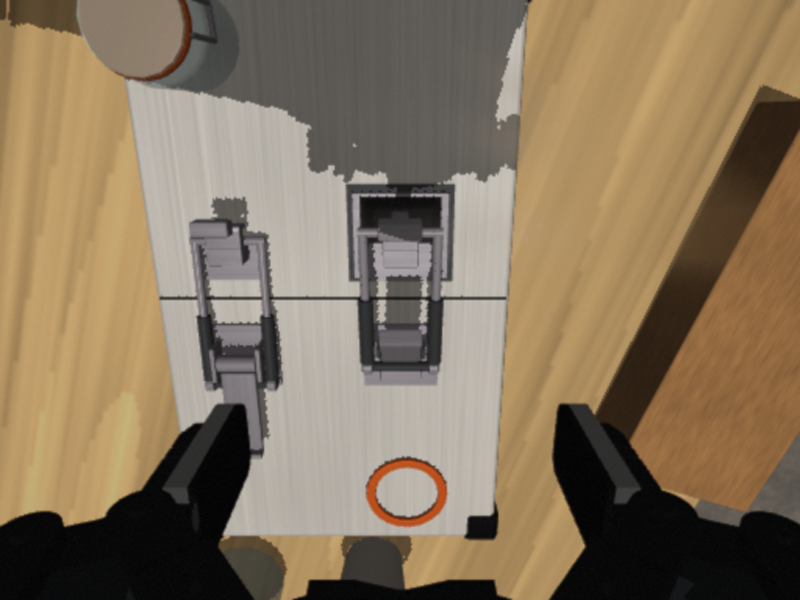

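The wrist view shows the grip at about (400,230), the rods at x≈362 and 437, the hook nose at (400,255), and the black buffer at (400,207). Next I'll put the depth cloud into the keeper frame.

```bash
cat >> h.py <<'E'
yaw=np.deg2rad(18.43)
RK=R.from_euler('z',yaw).as_matrix()
K0=np.array([.5087,-.0721,.110])+RK@[.05,.045,0]
def tok(W): return (W-K0)@RK
E
python3 - <<'E'
from h import *
print('K0',K0)
f=np.load("wrist1.npz");W=np.load("W1.npy")
# lid rectangle check & closed latch/seam check
K=tok(W)*1000
m=(abs(K[...,2])<5)
print('lid x edge right', np.percentile(K[m&(abs(K[...,1])<60)][:,0],[0.5,99.5]),'expect 80 / -180')
for n in ('top','scene'):
    g=np.load(n+"0.npz");P=eyes.camera_params(n);Kt=tok(cloud(g['d'],P,P['world_from_camera']))*1000
    s=(abs(Kt[...,0])<40)&(abs(Kt[...,1]-(-20))<120)&(Kt[...,2]>8)
    print(n)
    Q=Kt[s]
    for y0 in range(-120,60,8):
        q=Q[(Q[:,1]>=y0)&(Q[:,1]<y0+8)]
        if len(q): print(y0,len(q),np.round([q[:,0].min(),q[:,0].max(),np.median(q[:,2]),q[:,2].max()],0))
print('wrist')
s=(abs(K[...,0])<45)&(abs(K[...,1]+20)<120)&(K[...,2]>4)&(f['d']>0);Q=K[s]
for y0 in range(-120,60,5):
    q=Q[(Q[:,1]>=y0)&(Q[:,1]<y0+5)]
    if len(q):
        c=q[abs(q[:,0])<14]; r=q[abs(abs(q[:,0])-23)<3.5]
        print(y0,len(q),np.round([q[:,0].min(),q[:,0].max()],0),'center z',np.round(np.percentile(c[:,2],[10,50,95]),0) if len(c) else '','rod z',np.round(np.percentile(r[:,2],[50,95]),0) if len(r) else '')
t=Q[(Q[:,1]>0)&(Q[:,2]>55)&(abs(Q[:,0])<20)]
print('grip?',len(t),t.min(0) if len(t) else '',t.max(0) if len(t) else '')
E
```

```text
K0 [ 0.54190897 -0.01360073  0.11      ]
lid x edge right [-179.98361415   75.76891211] expect 80 / -180
top
-104 9 [-19.  18.  19.  24.]
-96 25 [-18.  17.  21.  25.]
-88 40 [-27.  27.  38.  42.]
-80 49 [-29.  28.  39.  45.]
-72 41 [-28.  26.  44.  56.]
-64 40 [-28.  27.  51.  67.]
-56 40 [-27.  27.  71.  80.]
-48 47 [-28.  27.  76.  81.]
-40 27 [-28.  26.  48.  79.]
-32 19 [-26.  26.  47.  51.]
-24 16 [-25.  24.  48.  52.]
-16 37 [-26.  26.  25.  51.]
-8 41 [-34.  24.  25.  54.]
0 36 [-26.  24.  25.  57.]
8 37 [-27.  24.  54.  57.]
16 32 [-26.  24.  88.  93.]
24 25 [-12.  10.  89.  94.]
scene
-120 1 [29. 29.  8.  8.]
-112 2 [13. 16.  9.  9.]
-104 16 [-19.  28.  17.  23.]
-96 36 [-22.  22.  20.  39.]
-88 50 [-26.  27.  36.  42.]
-80 42 [-26.  29.  40.  47.]
-72 42 [-28.  28.  46.  58.]
-64 38 [-28.  28.  60.  70.]
-56 35 [-26.  26.  70.  79.]
-48 25 [-15.  26.  75.  84.]
-40 11 [-4. 27. 49. 73.]
-32 12 [-25.  34.  44.  50.]
-24 20 [-25.  31.  26.  51.]
-16 34 [-25.  24.  21.  53.]
-8 31 [-26.  24.  23.  57.]
0 24 [-27.  25.  25.  54.]
8 41 [-28.  28.  52.  59.]
16 43 [-29.  31.  65. 
[... 1143 characters left out ...]
7. 8.] rod z [49. 50.]
-15 196 [-35.  30.] center z [ 7. 24. 25.] rod z [49. 51.]
-10 597 [-45.  42.] center z [ 8. 24. 25.] rod z [50. 52.]
-5 966 [-45.  42.] center z [14. 24. 25.] rod z [51. 53.]
0 1155 [-45.  43.] center z [23. 24. 25.] rod z [51. 54.]
5 1100 [-45.  45.] center z [24. 24. 25.] rod z [54. 55.]
10 3928 [-45.  45.] center z [306. 308. 310.] rod z [ 8. 56.]
15 3342 [-45.  45.] center z [ 5.  6. 57.] rod z [312. 315.]
20 2434 [-42.  39.] center z [ 5. 90. 91.] rod z [314. 316.]
25 403 [-35.  30.] center z [ 5. 91. 92.] rod z [6. 6.]
30 483 [-35.  30.] center z [ 5. 70. 91.] rod z [5. 6.]
grip? 1931 [-19.9930444   9.3892946  55.0029093] [ 19.71444767  33.03471259 311.27304311]
```

```bash
cat >> h.py <<'E'
C=lambda a:np.array([0,np.cos(a),np.sin(a)])
def loop(q,phi=None,barz=None,ext=0):
    """keeper frame, mm: pivot, bar, grip, phi"""
    p=np.array([0,-90,16.])+20*C(3.403-q)
    if phi is None: phi=np.arcsin((barz-p[2])/(100+ext))
    l,n=C(phi),C(phi+np.pi/2); b=p+(100+ext)*l
    return p,b,b+14*l+30*n,phi
def tcp_at(G,alpha,lat=4,up=2,x=-.7):
    tz=np.array([0,np.sin(alpha),-np.cos(alpha)]);l=C(alpha)
    t=G+lat*l+(18.7-up)*tz; t[0]=x; return t,tz
def now():
    o=manip.get_obs(); Rm=RK.T@R.from_quat(o['ee_rot']).as_matrix()
    t=tok(np.array(o['position']))*1000
    return o,t,Rm
def delta(tk):  # keeper mm -> world cm from present
    o,t,Rm=now(); return np.round(RK@(tk-t)/10,2)
E
python3 - <<'E'
from h import *
d=np.deg2rad
p,b,G,_=loop(2.2,d(10.6));print(p,b,G)
t,tz=tcp_at(G,d(22));print('tcp',t,'pre delta',delta(t-45*tz),'then',np.round(RK@tz*4.5,2),'rot',22*RK[:,0])
E
```

```text
[  0.         -82.80879978  34.66243927] [ 0.         15.48473513 53.05757433] [ 0.         23.7272895  85.12095371]
tcp [-0.7        33.69195503 71.13540972] pre delta [-0.41  1.59 -9.79] then [-0.53  1.6  -4.17] rot [20.87163338  6.95520813  0.        ]
```

```bash
python3 -m crank '[[[8.5,-0.1,0.4,-2,7,2.32,0],[8.5,-0.1,0.4,-2.5,7,2.32,0],[8.5,-0.1,0.4,-2.5,6.87,2.32,0],[8.5,-0.11,0.39,-2.79,0,0,0],[8.5,0,0,0,0,0,0],[8.5,0,0,0,0,0,0]]]' 50
python3 - <<'E'
from h import *
o,t,Rm=now();print(t,Rm.round(3),np.round(o['ft_force'],2),np.round(o['joint_pos'],2))
p,d=eyes.camera("wrist");P=eyes.camera_params("wrist")
M=np.eye(4);M[:3,:3]=R.from_quat(o['ee_rot']).as_matrix();M[:3,3]=o['position']
W=cloud(d,P,M@P['hand_eye']);K=tok(W)*1000
cv2.imwrite("pics/wrist2.png",cv2.resize(p[:,:,::-1],(800,600),interpolation=cv2.INTER_CUBIC))
s=(abs(K[...,0])<20)&(K[...,1]>5)&(K[...,1]<45)&(K[...,2]>75)&(K[...,2]<98)
q=K[s];print('grip',len(q),np.percentile(q,[1,50,99],axis=0).round(1))
m=(abs(K[...,2])<6)&(abs(K[...,0])<90);print('lid',np.median(K[m][:,2]))
for z0,n in ((24,'hook'),):
    s=(abs(K[...,0])<16)&(abs(K[...,1])<14)&(abs(K[...,2]-24)<4);q=K[s];print(n,len(q),np.percentile(q,[2,50,98],axis=0).round(1))
s=(abs(K[...,0])<26)&(abs(K[...,1]-27)<7)&(abs(K[...,2]-5)<6);q=K[s];print('buffer',len(q),np.percentile(q,[2,50,98],axis=0).round(1))
E
```

```text
clock: 2.78
position: [0.5365, 0.0029, 0.2246]
ee_rot: [0.574, 0.796, 0.112, -0.154]
ft_force: [0.2, 0.5, -0.1]
grip_width: 0.99
grasp_force: 0.0
[7.83561439e-02 1.73424730e+01 1.14553195e+02] [[ 0.     1.     0.001]
 [ 0.928 -0.001  0.373]
 [ 0.373  0.001 -0.928]] [ 0.16  0.45 -0.13] [ 0.67  0.34 -0.66  1.54 -0.16  1.47  0.37]
grip 737 [[-13.9  21.1  82.6]
 [ -2.5  26.6  90.7]
 [  8.9  31.9  92.7]]
lid 0.42247738575022786
hook 935 [[-13.6 -11.6  22.5]
 [ -2.5   0.1  24.1]
 [  9.3  11.9  25.6]]
buffer 476 [[-25.6  20.5   3.9]
 [ 13.8  29.    5.4]
 [ 25.3  34.    6.9]]
```

View pics/wrist2.png

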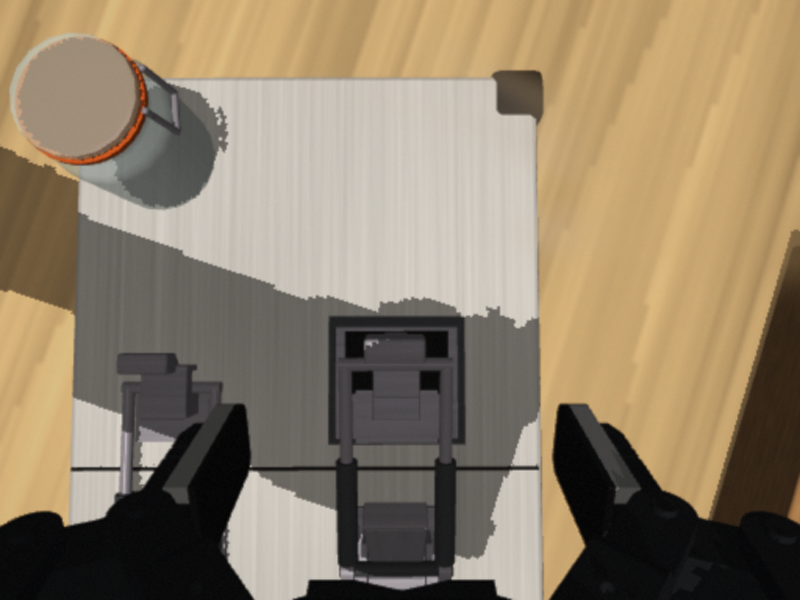

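The wrist view shows the grip block at about (395,347) midway between the fingers, with the bar at row 363 and the hook at (397,405). Descending to grip it.

```bash
python3 -c "
from h import *
print(delta(np.array([-1.5,34.7,71.5])))"
```

```text
[-0.72  1.58 -4.33]
```

```bash
python3 -m crank '[[[8.5,-0.24,0.53,-1.44,0,0,0],[8.5,-0.24,0.53,-1.44,0,0,0],[8.5,-0.24,0.52,-1.44,0,0,0],[8.5,0,0,0,0,0,0]]]' 50; python3 -m crank '[[[4,0,0,0,0,0,0],[3,0,0,0,0,0,0],[2,0,0,0,0,0,0],[1.6,0,0,0,0,0,0],[1.6,0,0,0,0,0,0],[1.6,0,0,0,0,0,0]]]' 50
python3 - <<'E'
from h import *
o,t,Rm=now();print(t,np.round(RK.T@o['ft_force'],2),np.round(RK.T@o['torque'],3),o['grip_width'])
E
```

```text
clock: 3.32
position: [0.5279, 0.0198, 0.1786]
ee_rot: [0.574, 0.796, 0.111, -0.156]
ft_force: [0.1, -0.2, 0.2]
grip_width: 0.997
grasp_force: 0.0
clock: 4.08
position: [0.5289, 0.0191, 0.1799]
ee_rot: [0.574, 0.796, 0.112, -0.155]
ft_force: [-1.0, 0.0, 0.4]
grip_width: 0.201
grasp_force: 41.0
[-1.98465932 35.17926222 69.93606884] [-0.97  0.35  0.39] [-0.357  0.173 -0.049] 0.20121070946990977
```

```bash
python3 -m crank '[[[1.0,0,0,0,0,0,0],[1.0,0,0,0,0,0,0]]]' 50; python3 - <<'E'
from h import *
o,t,Rm=now();print(t,np.round(RK.T@o['ft_force'],2),o['grip_width'])
p,d=eyes.camera("wrist")
cv2.imwrite("pics/wrist3.png",cv2.resize(p[200:384,130:390,::-1],None,fx=3,fy=3,interpolation=cv2.INTER_CUBIC))
E
```

```text
clock: 4.32
position: [0.5289, 0.0191, 0.1799]
ee_rot: [0.574, 0.796, 0.112, -0.155]
ft_force: [-0.6, 0.0, 0.4]
grip_width: 0.18
grasp_force: 48.8
[-1.95575615 35.17255299 69.93749664] [-0.58  0.23  0.42] 0.18033769489306273
```

View pics/wrist3.png

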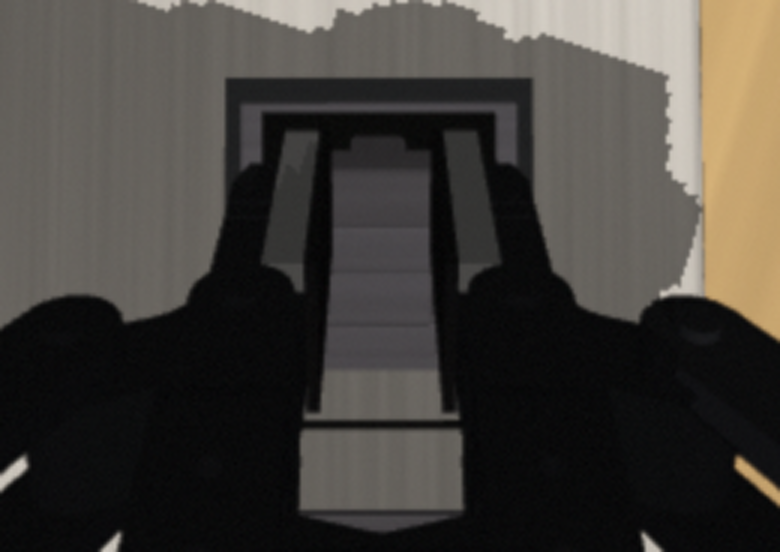

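```bash
cat >> h.py <<'E'
Q0,PHI0=2.2,np.deg2rad(10.6)
T0=np.array([-1.96,35.17,69.94])
G0=loop(Q0,PHI0)[2]
def hand(q,phi=None,barz=None,ext=0):
    p,b,G,phi=loop(q,phi,barz,ext)
    t=G+R.from_rotvec([phi-PHI0,0,0]).apply(T0-G0); t[0]=T0[0]
    return t,phi,b
E
python3 - <<'E'
from h import *
prev=T0;pp=PHI0
for kw in (dict(q=2.35,phi=np.deg2rad(8)),dict(q=2.5,phi=np.deg2rad(5)),dict(q=2.5,barz=30),dict(q=2.5,barz=20),dict(q=2.5,barz=12),dict(q=2.5,barz=8),dict(q=2.3,barz=7),dict(q=2.0,barz=7),dict(q=1.8,barz=7),dict(q=1.65,barz=7)):
    t,phi,b=hand(**kw)
    print(kw,'bar',b[1:].round(1),'tcp',t.round(1),'d',np.round(RK@(t-prev)/10,2),'rot',np.round(np.rad2deg(phi-pp)*RK[:,0],2),np.rad2deg(phi).round(1));prev=t;pp=phi
E
```

```text
{'q': 2.35, 'phi': np.float64(0.13962634015954636)} bar [18.9 47.3] tcp [-2.  39.4 63.3] d [-0.13  0.4  -0.67] rot [-2.47 -0.82 -0.  ] 8.0
{'q': 2.5, 'phi': np.float64(0.08726646259971647)} bar [22.  40.4] tcp [-2.  43.2 55.3] d [-0.12  0.37 -0.8 ] rot [-2.85 -0.95 -0.  ] 5.0
{'q': 2.5, 'barz': 30} bar [22.4 30. ] tcp [-2.  45.  42.6] d [-0.06  0.17 -1.27] rot [-5.67 -1.89 -0.  ] -1.0
{'q': 2.5, 'barz': 20} bar [21.7 20. ] tcp [-2.  45.5 30.3] d [-0.01  0.04 -1.23] rot [-5.45 -1.82 -0.  ] -6.7
{'q': 2.5, 'barz': 12} bar [20.4 12. ] tcp [-2.  45.  20.3] d [ 0.02 -0.05 -1.  ] rot [-4.4  -1.47 -0.  ] -11.4
{'q': 2.5, 'barz': 8} bar [19.5  8. ] tcp [-2.  44.4 15.3] d [ 0.02 -0.05 -0.5 ] rot [-2.23 -0.74 -0.  ] -13.7
{'q': 2.3, 'barz': 7} bar [15.3  7. ] tcp [-2.  40.5 13.5] d [ 0.13 -0.38 -0.18] rot [-1.77 -0.59 -0.  ] -15.6
{'q': 2.0, 'barz': 7} bar [9.1 7. ] tcp [-2.  34.4 13. ] d [ 0.19 -0.58 -0.05] rot [-1.06 -0.35 -0.  ] -16.7
{'q': 1.8, 'barz': 7} bar [5.1 7. ] tcp [-2.  30.3 12.9] d [ 0.13 -0.38 -0.01] rot [-0.15 -0.05 -0.  ] -16.9
{'q': 1.65, 'barz': 7} bar [2.2 7. ] tcp [-2.  27.4 13. ] d [ 0.09 -0.28  0.01] rot [0.18 0.06 0.  ] -16.7
```

```bash
python3 -m crank '[[[1.0,-0.07,0.2,-0.33,-1.24,-0.41,0],[1.0,-0.06,0.2,-0.34,-1.23,-0.41,0],[1.0,-0.06,0.19,-0.4,-1.43,-0.48,0],[1.0,-0.06,0.18,-0.4,-1.42,-0.47,0],[1.0,0,0,0,0,0,0]]]' 50; python3 - <<'E'
from h import *
o,t,Rm=now();print(t,np.round(RK.T@o['ft_force'],2),np.round(RK.T@o['torque'],2))
p,d=eyes.camera("scene");P=eyes.camera_params("scene")
c=np.linalg.inv(P['world_from_camera'])@np.r_[K0,1];u=int(P['fx']*c[0]/c[2]+P['cx']);v=int(P['fy']*c[1]/c[2]+P['cy']);print(u,v)
cv2.imwrite("pics/scene2.png",cv2.resize(p[v-65:v+45,u-75:u+65,::-1],None,fx=5,fy=5,interpolation=cv2.INTER_CUBIC))
E
```

```text
clock: 5.0
position: [0.5262, 0.028, 0.1653]
ee_rot: [0.578, 0.803, 0.083, -0.115]
ft_force: [0.1, -0.2, 0.1]
grip_width: 0.115
grasp_force: 0.0
[-1.75744051 44.40618004 55.32146067] [ 0.03 -0.24  0.08] [-0.32  0.06 -0.01]
255 201
```

View pics/scene2.png

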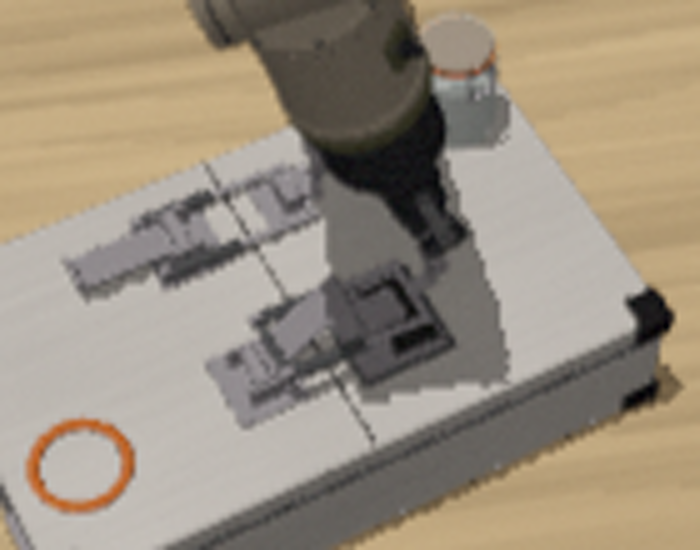

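The fingers are empty: they are shut to the commanded opening with no force, so the grip slid out. I'll open up, back off and measure again.

```bash
python3 -m crank '[[[8.5,0,0,0,0,0,0],[8.5,0,0,0,0,0,0],[8.5,0,0,0,0,0,0],[8.5,0.2,-0.6,3.6,2,0.67,0],[8.5,0.2,-0.6,3.6,3.34,1.1,0],[8.5,0,0,0,0,0,0],[8.5,0,0,0,0,0,0]]]' 50; cat >> h.py <<'E'
def look():
    o,t,Rm=now();p,d=eyes.camera("wrist");P=eyes.camera_params("wrist")
    M=np.eye(4);M[:3,:3]=R.from_quat(o['ee_rot']).as_matrix();M[:3,3]=o['position']
    return p,d,tok(cloud(d,P,M@P['hand_eye']))*1000
def lookfix(n):
    p,d=eyes.camera(n);P=eyes.camera_params(n);return p,d,tok(cloud(d,P,P['world_from_camera']))*1000
E
python3 - <<'E'
from h import *
o,t,Rm=now();print(t,Rm[:,2].round(3))
for n in('wrist','top'):
    p,d,K=look() if n=='wrist' else lookfix(n)
    np.savez(n+"4.npz",p=p,K=K,d=d)
    s=(abs(K[...,0])<32)&(K[...,1]>-60)&(K[...,1]<60)&(K[...,2]>29)&(K[...,2]<100)&(d>0);Q=K[s];print(n)
    for y0 in range(-60,60,4):
        q=Q[(Q[:,1]>=y0)&(Q[:,1]<y0+4)]
        if len(q)>3:
            c=q[abs(q[:,0]+1)<14]; r=q[abs(abs(q[:,0]+1)-23)<4]
            f=lambda a:np.percentile(a,[5,50,95],axis=0)[:,[0,2]].round(0).tolist() if len(a) else ''
            print(y0,len(q),'c',f(c),'rod z',np.median(r[:,2]).round() if len(r) else '')
E
```

```text
clock: 5.92
position: [0.5302, 0.015, 0.2366]
ee_rot: [0.574, 0.796, 0.111, -0.155]
ft_force: [-0.2, 0.3, 0.2]
grip_width: 0.996
grasp_force: 0.0
[ -2.07271902  30.87076919 126.55032301] [-0.     0.375 -0.927]
wrist
-60 259 c [[-13.0, 38.0], [-2.0, 40.0], [9.0, 41.0]] rod z 32.0
-56 252 c [[-14.0, 41.0], [-2.0, 43.0], [9.0, 44.0]] rod z 31.0
-52 252 c [[-14.0, 44.0], [-2.0, 45.0], [10.0, 47.0]] rod z 31.0
-48 224 c [[-13.0, 47.0], [-2.0, 48.0], [9.0, 50.0]] rod z 30.0
-44 168 c [[-14.0, 50.0], [-2.0, 51.0], [9.0, 53.0]] rod z 30.0
-40 155 c [[-14.0, 52.0], [-3.0, 54.0], [9.0, 56.0]] rod z 29.0
-36 143 c [[-13.0, 55.0], [-2.0, 57.0], [9.0, 58.0]] rod z 
-32 172 c [[-14.0, 58.0], [-2.0, 59.0], [9.0, 61.0]] rod z 
-28 198 c [[-14.0, 60.0], [-2.0, 61.0], [10.0, 63.0]] rod z 
-24 280 c [[-13.0, 56.0], [-2.0, 59.0], [9.0, 61.0]] rod z 
-20 29 c [[-14.0, 55.0], [-4.0, 56.0], [7.0, 57.0]] rod z 
36 76 c [[-13.0, 33.0], [-2.0, 37.0], [8.0, 41.0]] rod z 
40 166 c [[-13.0, 40.0], [-3.0, 41.0], [8.0, 42.0]] rod z 
44 154 c [[-13.0, 39.0], [-2.0, 40.0], [8.0, 41.0]] rod z 
48 55 c [[-12.0, 37.0], [-2.0, 38.0], [7.0, 40.0]] rod z 
top
-60 5 c [[-10.0, 39.0], [-5.0, 41.0], [1.0, 42.0]] rod z 
36 11 c [[-12.0, 34.0], [-3.0, 40.0], [7.0, 42.0]] rod z 
40 13 c [[-12.0, 35.0], [-3.0, 40.0], [9.0, 42.0]] rod z 
44 12 c [[-12.0, 38.0], [-1.0, 40.0], [10.0, 42.0]] rod z
```

```bash
python3 -m crank '[[[8.5,0,0,0,0,0,0],[8.5,0,0,0,0,0,0],[8.5,0,0,0,0,0,0],[8.5,0,0,0,0,0,0]]]'; python3 - <<'E'
from h import *
p,d,K=look()
s=(abs(K[...,0]+2)<12)&(K[...,1]>15)&(K[...,1]<60)&(K[...,2]>20)&(K[...,2]<110)&(d>0);Q=K[s]
print('grip',np.percentile(Q,[2,50,98],axis=0).round(1))
s=(abs(K[...,0]+2)<12)&(K[...,1]>-60)&(K[...,1]<-10)&(K[...,2]>30)&(K[...,2]<110)&(d>0);Q=K[s]
print('handle',np.percentile(Q,[2,50,98],axis=0).round(1), np.rad2deg(np.arctan2(*np.polyfit(Q[:,1][Q[:,1]<-28],Q[:,2][Q[:,1]<-28],1)[:1],1)))
# rods: x about +-23
for sx in(-25,21):
    s=(abs(K[...,0]-sx)<4)&(K[...,1]>-80)&(K[...,1]<40)&(K[...,2]>9)&(K[...,2]<60)&(d>0);Q=K[s]
    print(sx,[(y,np.round(np.percentile(Q[abs(Q[:,1]-y)<3][:,2],90))) for y in range(-70,31,10) if (abs(Q[:,1]-y)<3).sum()>3])
cv2.imwrite("pics/wrist5.png",cv2.resize(p[150:384,130:390,::-1],None,fx=2.5,fy=2.5,interpolation=cv2.INTER_CUBIC))
E
```

```text
clock: 6.52
position: [0.5304, 0.0149, 0.2372]
ee_rot: [0.574, 0.796, 0.112, -0.155]
ft_force: [0.2, 0.4, -0.1]
grip_width: 0.995
grasp_force: 0.0
grip [[-13.3  37.9  32.2]
 [ -2.2  43.7  40.1]
 [  8.8  49.1  42. ]]
handle [[-13.6 -58.9  39.2]
 [ -2.2 -36.   54.9]
 [  9.4 -19.9  62.3]] 34.997838725816734
-25 [(-70, np.float64(37.0)), (-60, np.float64(34.0)), (-50, np.float64(32.0)), (-40, np.float64(29.0)), (-30, np.float64(27.0)), (-20, np.float64(24.0)), (-10, np.float64(20.0)), (0, np.float64(18.0)), (10, np.float64(16.0)), (20, np.float64(13.0))]
21 [(-70, np.float64(37.0)), (-60, np.float64(34.0)), (-50, np.float64(32.0)), (-40, np.float64(30.0)), (-30, np.float64(27.0)), (-20, np.float64(24.0)), (-10, np.float64(20.0)), (0, np.float64(18.0)), (10, np.float64(15.0)), (20, np.float64(13.0))]
```

View pics/wrist5.png

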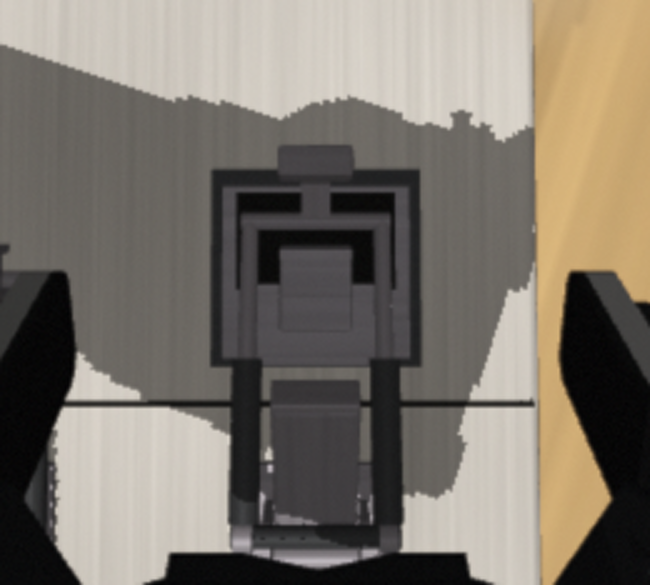

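The loop is now down: lever q≈2.53, and the bar rests beyond the lip at y≈20, with the grip at about (315,160) in the crop. That gives a grip centre near y=42.5, z=34 mm. I'll turn the hand vertical, centre it on the grip, close to just outside it, and check before squeezing.

```bash
python3 -c "
from h import *
print(delta(np.array([-2.1,43.5,15.5+35])), 'then -3.5 z')"
```

```text
[-0.43  1.21 -7.67] then -3.5 z
```

```bash
python3 -m crank '[[[8.5,-0.15,0.4,-2.5,-7,-2.32,0],[8.5,-0.14,0.4,-2.5,-7,-2.32,0],[8.5,-0.14,0.41,-2.67,-6.87,-2.32,0],[8.5,0,0,-1.7,0,0,0],[8.5,0,0,-1.8,0,0,0],[5,0,0,0,0,0,0],[4,0,0,0,0,0,0],[3.4,0,0,0,0,0,0],[3.4,0,0,0,0,0,0]]]' 50; python3 - <<'E'
from h import *
o,t,Rm=now();print(t,Rm[:,2].round(3),np.round(RK.T@o['ft_force'],2))
p,d,K=look();np.savez("w6.npz",p=p,d=d,K=K)
cv2.imwrite("pics/wrist6.png",cv2.resize(p[170:384,130:390,::-1],None,fx=2.8,fy=2.8,interpolation=cv2.INTER_CUBIC))
E
```

```text
clock: 7.7
position: [0.5265, 0.0268, 0.126]
ee_rot: [0.585, 0.811, 0.0, 0.0]
ft_force: [-1.2, -0.6, -0.3]
grip_width: 0.398
grasp_force: 0.0
[-1.88010729 43.24116944 15.97466502] [ 0.001  0.    -1.   ] [-1.31 -0.19 -0.26]
```

View pics/wrist6.png

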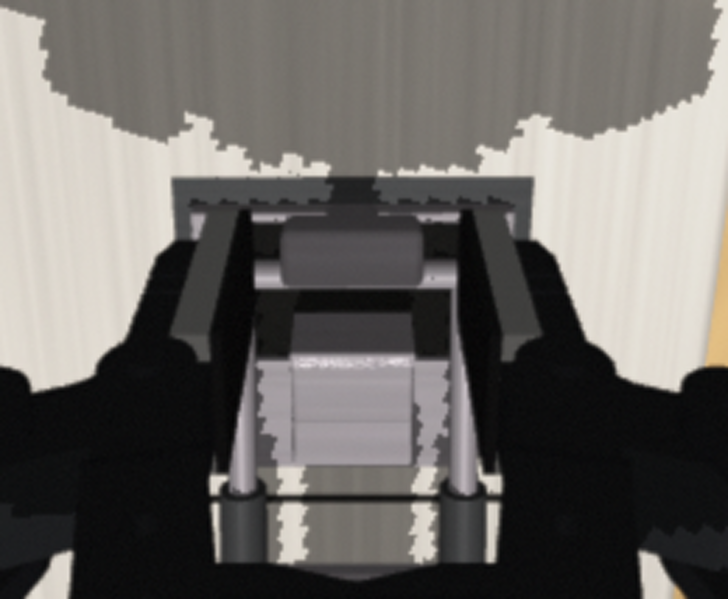

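The grip block at (350,250) sits between the pads, centred sideways: gaps of 30–40 px on each side. I'll check how well it is centred along the pads.

```bash
python3 - <<'E'
from h import *
P=eyes.camera_params("wrist");H=np.linalg.inv(P['hand_eye'])
for z in(0,-9,-18.7,-28):
  for x in (-11,0,11):
    c=H@np.array([x/1e3,0,z/1e3,1]);u=P['fx']*c[0]/c[2]+P['cx'];v=P['fy']*c[1]/c[2]+P['cy'];print(z,x,((u-130)*2.8).round(),((v-170)*2.8).round(),c[2].round(3))
f=np.load('w6.npz');K=f['K'];s=(abs(K[...,0]+2)<11)&(K[...,1]>25)&(K[...,1]<60)&(K[...,2]>20)&(K[...,2]<60)&(f['d']>0)
print(np.percentile(K[s],[2,50,98],axis=0).round(1),now()[1])
E
```

```text
0 -11 354.0 252.0 0.188
0 0 354.0 201.0 0.184
0 11 354.0 148.0 0.181
-9 -11 354.0 277.0 0.179
-9 0 354.0 224.0 0.176
-9 11 354.0 169.0 0.172
-18.7 -11 354.0 306.0 0.17
-18.7 0 354.0 251.0 0.166
-18.7 11 354.0 194.0 0.163
-28 -11 354.0 338.0 0.161
-28 0 354.0 281.0 0.158
-28 11 354.0 221.0 0.154
[[-12.5  40.4  30. ]
 [ -2.1  46.4  39.9]
 [  8.5  49.6  41.7]] [-1.94056109 43.27690818 15.90940978]
```

```bash
python3 -m crank '[[[2.2,0,0,0,0,0,0],[2.2,0,0,0,0,0,0]]]' 50;python3 -m crank '[[[1.6,0,0,0,0,0,0],[1.6,0,0,0,0,0,0]]]' 50;  python3 -m crank '[[[1.6,0,0,0,0,0,0],[1.6,0,0,0,0,0,0]]]' 50; python3 - <<'E'
from h import *
o,t,Rm=now();print(t,np.round(RK.T@o['ft_force'],2),o['grip_width'],o['grasp_force'])
p,d,K=look();np.savez("w7.npz",p=p,d=d,K=K)
s=(abs(K[...,0]+2)<9)&(K[...,1]>25)&(K[...,1]<60)&(K[...,2]>20)&(K[...,2]<60)&(d>0)
print(np.percentile(K[s],[2,50,98],axis=0).round(1))
E
```

```text
clock: 8.0
position: [0.5263, 0.027, 0.1257]
ee_rot: [0.585, 0.811, 0.0, 0.0]
ft_force: [-1.2, -0.6, 1.0]
grip_width: 0.262
grasp_force: 16.3
clock: 8.25
position: [0.5263, 0.027, 0.1257]
ee_rot: [0.585, 0.811, 0.0, 0.0]
ft_force: [-0.8, -0.1, 2.1]
grip_width: 0.223
grasp_force: 48.8
clock: 8.5
position: [0.5262, 0.027, 0.1256]
ee_rot: [0.585, 0.811, 0.0, -0.0]
ft_force: [-0.2, 0.5, 2.4]
grip_width: 0.218
grasp_force: 48.9
[-2.01989226 43.51395593 15.64204539] [-0.07  0.53  2.45] 0.21790067573926103 48.92491579055786
[[-10.6  40.7  29.3]
 [ -1.8  46.6  39.4]
 [  6.6  49.7  41.2]]
```

```bash
python3 -m crank '[[[1.4,0,0,-0.06,0,0,0],[1.4,0,0,0,0,0,0]]]' 60;python3 -m crank '[[[1.4,0,0,-0.04,0,0,0],[1.4,0,0,0,0,0,0]]]' 60; python3 - <<'E'
from h import *
o,t,Rm=now();print(t,np.round(RK.T@o['ft_force'],2),o['grip_width'],o['grasp_force'])
E
```

```text
clock: 8.8
position: [0.5263, 0.0271, 0.1252]
ee_rot: [0.585, 0.811, 0.0, 0.0]
ft_force: [-1.7, 0.8, 6.3]
grip_width: 0.212
grasp_force: 58.7
clock: 9.05
position: [0.5263, 0.0272, 0.1249]
ee_rot: [0.585, 0.811, 0.0, 0.0]
ft_force: [-1.9, 1.4, 7.9]
grip_width: 0.217
grasp_force: 59.2
[-1.92253382 43.61618904 14.94051394] [-1.35  1.88  7.95] 0.21724380415177236 59.23782706260681
```

```bash
python3 -c "
from h import *
for q in (2.53,2.4,2.3,2.2,2.1,2.0,1.9,1.8,1.7,1.65,1.6):
    p,b,G,f=loop(q,barz=7.5);print(q,b[1:].round(1),G[1:].round(2),np.rad2deg(f).round(1))
print(RK[:,1])"; python3 -m crank '[[[1.4,0,0,-0.05,0,0,0],[1.4,0,0,0,0,0,0]]]' 60
```

```text
2.53 [20.   7.5] [40.72 33.3 ] -13.8
2.4 [17.5  7.5] [38.64 32.97] -14.7
2.3 [15.5  7.5] [36.89 32.75] -15.3
2.2 [13.4  7.5] [35.05 32.57] -15.8
2.1 [11.4  7.5] [33.14 32.43] -16.1
2.0 [9.3 7.5] [31.17 32.33] -16.4
1.9 [7.2 7.5] [29.18 32.28] -16.5
1.8 [5.2 7.5] [27.18 32.27] -16.6
1.7 [3.3 7.5] [25.19 32.31] -16.5
1.65 [2.3 7.5] [24.21 32.34] -16.4
1.6 [1.4 7.5] [23.24 32.39] -16.2
[-0.31614582  0.94871061  0.        ]
clock: 9.3
position: [0.5263, 0.0272, 0.1246]
ee_rot: [0.585, 0.811, 0.0, 0.0]
ft_force: [-3.3, 0.6, 8.8]
grip_width: 0.21
grasp_force: 60.0
```

```bash
python3 -m crank '[[[1.2,0.06,-0.19,-0.04,-0.7,-0.23,0],[1.2,0.06,-0.19,-0.04,-0.6,-0.2,0],[1.2,0,0,0,0,0,0]]]' 60; python3 - <<'E'
from h import *
o,t,Rm=now();print(t,np.round(RK.T@o['ft_force'],2),o['grip_width'],o['grasp_force'])
E
```

```text
clock: 9.68
position: [0.5268, 0.0265, 0.124]
ee_rot: [0.584, 0.812, -0.006, 0.009]
ft_force: [-6.7, 8.4, 12.7]
grip_width: 0.214
grasp_force: 61.9
[-1.64318859 42.76833014 14.03202305] [-3.67 10.03 12.66] 0.21417498209867572 61.8784099817276
```

```bash
python3 -m crank '[[[1.2,0,0,0.07,0,0,0],[1.2,0.03,-0.09,0,0,0,0],[1.2,0,0,0,0,0,0]]]' 60; python3 - <<'E'
from h import *
o,t,Rm=now();print(t,np.round(RK.T@o['ft_force'],2),np.round(RK.T@o['torque'],2),o['grip_width'],o['grasp_force'])
E
```

```text
clock: 10.05
position: [0.527, 0.0261, 0.1245]
ee_rot: [0.583, 0.812, -0.006, 0.008]
ft_force: [-7.5, 10.9, 10.0]
grip_width: 0.214
grasp_force: 60.9
[-1.61042128 42.3963084  14.46681901] [-3.7  12.68 10.03] [ 2.78  0.6  -0.08] 0.214278238786463 60.87041258811951
```

```bash
python3 -m crank '[[[1.2,0,0,0.08,0,0,0],[1.2,0,0,0.04,0,0,0],[1.2,0,0,0,0,0,0]]]' 60; python3 - <<'E'
from h import *
o,t,Rm=now();print(t,np.round(RK.T@o['ft_force'],2),np.round(RK.T@o['torque'],2),o['grip_width'],o['grasp_force'])
E
```

```text
clock: 10.42
position: [0.527, 0.0255, 0.1252]
ee_rot: [0.584, 0.812, -0.006, 0.008]
ft_force: [-4.1, 9.8, 5.6]
grip_width: 0.212
grasp_force: 58.8
[-1.76831796 41.81230851 15.22643998] [-0.81 10.55  5.57] [ 2.39  0.15 -0.06] 0.2118582280358878 58.75945329666138
```

```bash
python3 -m crank '[[[1.2,0,0,0.07,0,0,0],[1.2,0.03,-0.09,0,0,0,0],[1.2,0,0,0,0,0,0]]]' 60; python3 - <<'E'
from h import *
o,t,Rm=now();print(t,np.round(RK.T@o['ft_force'],2),np.round(RK.T@o['torque'],2),o['grip_width'],o['grasp_force'])
p,d,K=look();np.savez("w8.npz",p=p,d=d,K=K)
s=(abs(K[...,0]+2)<9)&(K[...,1]>25)&(K[...,1]<60)&(K[...,2]>20)&(K[...,2]<60)&(d>0)
print(np.percentile(K[s],[2,50,98],axis=0).round(1))
for n in('top','scene'):
    p,d,K=lookfix(n)
    s=(abs(K[...,0]+1)<10)&(K[...,1]>-75)&(K[...,1]<-22)&(K[...,2]>32)&(K[...,2]<75)&(d>0);Q=K[s]
    if len(Q)>5: print(n,len(Q),Q.max(0).round(1),np.rad2deg(np.arctan(np.polyfit(Q[:,1],Q[:,2],1)[0])))
E
```

```text
clock: 10.8
position: [0.5272, 0.0238, 0.1255]
ee_rot: [0.584, 0.812, -0.006, 0.008]
ft_force: [-3.3, 7.6, 2.9]
grip_width: 0.214
grasp_force: 58.6
[-2.16313571 40.1337549  15.50754227] [-0.71  8.22  2.88] [1.89 0.08 0.01] 0.2140592383632951 58.58916699886322
[[-10.7  36.6  28.5]
 [ -0.9  44.2  39.4]
 [  6.9  51.2  56.8]]
top 52 [  8.3 -51.5  56.6] 42.507288722953724
scene 91 [  8.9 -28.8  73.8] 39.920797211715744
```

```bash
python3 -m crank '[[[1.2,0,0,-0.1,0,0,0],[1.2,0.03,-0.09,-0.05,-0.5,-0.17,0],[1.2,0,0,0,0,0,0]]]' 60; python3 - <<'E'
from h import *
o,t,Rm=now();print(t,np.round(RK.T@o['ft_force'],2),np.round(RK.T@o['torque'],2),o['grip_width'],o['grasp_force'])
E
```

```text
clock: 11.32
position: [0.5275, 0.0235, 0.1245]
ee_rot: [0.584, 0.812, -0.009, 0.012]
ft_force: [-4.8, 9.2, 7.6]
grip_width: 0.214
grasp_force: 61.2
[-1.88933308 39.77605322 14.52950541] [-1.64 10.21  7.63] [ 2.27  0.5  -0.03] 0.213985626513194 61.19834661483765
```

```bash
python3 -m crank '[[[1.2,0.03,-0.1,-0.05,0,0,0],[1.2,0.03,-0.1,0,0,0,0],[1.2,0,0,0,0,0,0]]]' 65; python3 - <<'E'
from h import *
o,t,Rm=now();print(t,np.round(RK.T@o['ft_force'],2),np.round(RK.T@o['torque'],2),o['grip_width'],o['grasp_force'])
E
```

```text
clock: 11.7
position: [0.5284, 0.022, 0.1242]
ee_rot: [0.584, 0.812, -0.008, 0.012]
ft_force: [-5.0, 10.0, 8.2]
grip_width: 0.202
grasp_force: 63.4
[-1.5854885  38.07038818 14.23639192] [-1.6  11.05  8.15] [2.56 0.34 0.  ] 0.201983456961967 63.36198091506958
```

```bash
python3 -m crank '[[[1.2,0.03,-0.1,-0.05,0,0,0],[1.2,0.03,-0.1,0,0,0,0],[1.2,0,0,0,0,0,0]]]' 65; python3 - <<'E'
from h import *
o,t,Rm=now();print(t,np.round(RK.T@o['ft_force'],2),np.round(RK.T@o['torque'],2),o['grip_width'],o['grasp_force'])
p,d,K=look()
s=(abs(K[...,0]+2)<9)&(K[...,1]>25)&(K[...,1]<60)&(K[...,2]>33)&(K[...,2]<48)&(d>0)
print(np.percentile(K[s],[2,50,98],axis=0).round(1))
cv2.imwrite("pics/wrist9.png",cv2.resize(p[170:384,130:390,::-1],None,fx=2.8,fy=2.8,interpolation=cv2.INTER_CUBIC))
E
```

```text
clock: 12.08
position: [0.5291, 0.0203, 0.1239]
ee_rot: [0.583, 0.812, -0.008, 0.012]
ft_force: [-5.9, 11.2, 8.2]
grip_width: 0.206
grasp_force: 63.5
[-1.49163871 36.19019114 13.85196926] [-2.05 12.5   8.21] [ 2.69  0.34 -0.03] 0.20595427652252202 63.53523015975952
[[-10.4  34.3  33.9]
 [ -2.7  39.8  38. ]
 [  6.6  48.1  46. ]]
```

View pics/wrist9.png

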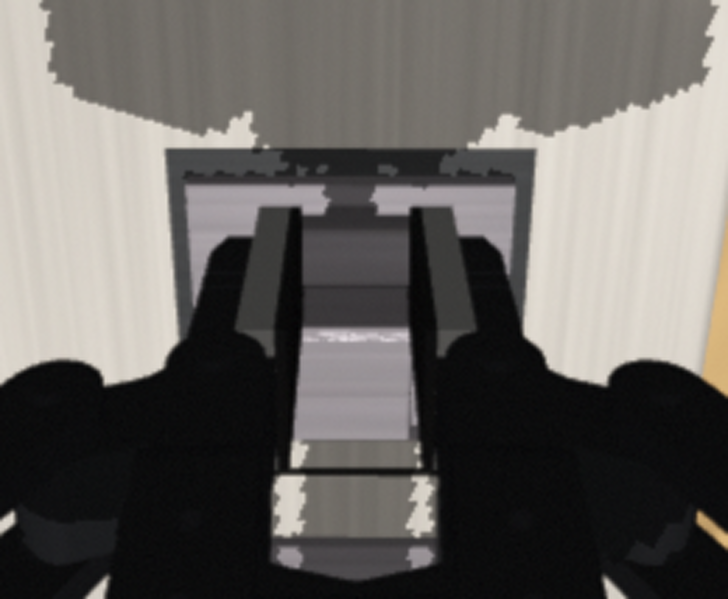

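The grip is still held between the pads at rows 215–285, with the hook nose just below it. Pressing a bit more and drawing on.

```bash
python3 -m crank '[[[1.2,0.02,-0.06,-0.06,0,0,0],[1.2,0.03,-0.1,-0.02,0,0,0],[1.2,0,0,0,0,0,0]]]' 70; python3 - <<'E'
from h import *
o,t,Rm=now();print(t,np.round(RK.T@o['ft_force'],2),np.round(RK.T@o['torque'],2),o['grip_width'],o['grasp_force'])
E
```

```text
clock: 12.5
position: [0.5297, 0.019, 0.1234]
ee_rot: [0.583, 0.812, -0.008, 0.012]
ft_force: [-6.8, 11.5, 11.5]
grip_width: 0.203
grasp_force: 68.7
[-1.29944987 34.75031437 13.39193589] [-2.77 13.06 11.45] [ 2.91  0.42 -0.04] 0.2026053585846175 68.66127016022801
```

```bash
python3 -m crank '[[[1.2,0.03,-0.1,0,0,0,0],[1.2,0.03,-0.1,0,0,0,0],[1.2,0,0,0,0,0,0]]]' 70; python3 -c "
from h import *
o,t,Rm=now();print(t,np.round(RK.T@o['ft_force'],2),np.round(RK.T@o['torque'],2))"; python3 -m crank '[[[1.2,0.03,-0.1,0,0,0,0],[1.2,0,0,0,0,0,0]]]' 70; python3 - <<'E'
from h import *
o,t,Rm=now();print(t,np.round(RK.T@o['ft_force'],2),np.round(RK.T@o['torque'],2),o['grip_width'],o['grasp_force'])
E
```

```text
clock: 12.88
position: [0.5304, 0.0169, 0.1234]
ee_rot: [0.583, 0.812, -0.008, 0.012]
ft_force: [-5.1, 12.4, 12.1]
grip_width: 0.201
grasp_force: 68.3
[-1.30583574 32.58344581 13.36670874] [-0.93 13.38 12.11] [ 2.88  0.37 -0.08]
clock: 13.12
position: [0.5307, 0.0159, 0.1234]
ee_rot: [0.583, 0.812, -0.008, 0.012]
ft_force: [-4.7, 11.7, 11.6]
grip_width: 0.209
grasp_force: 68.2
[-1.33961803 31.51190225 13.35488714] [-0.76 12.61 11.61] [2.85 0.4  0.02] 0.20915580138270537 68.24077103286982
```

```bash
python3 -m crank '[[[1.2,0.03,-0.1,0,0,0,0],[1.2,0.03,-0.1,0,0,0,0],[1.2,0,0,0,0,0,0]]]' 70; python3 -c "
from h import *
o,t,Rm=now();print(t,np.round(RK.T@o['ft_force'],2),np.round(RK.T@o['torque'],2))"; python3 -m crank '[[[1.2,0.03,-0.1,0,0,0,0],[1.2,0.02,-0.05,0,0,0,0],[1.2,0,0,0,0,0,0]]]' 70; python3 - <<'E'
from h import *
o,t,Rm=now();print(t,np.round(RK.T@o['ft_force'],2),np.round(RK.T@o['torque'],2),o['grip_width'],o['grasp_force'])
p,d,K=look()
s=(abs(K[...,0]+2)<9)&(K[...,1]>18)&(K[...,1]<50)&(K[...,2]>33)&(K[...,2]<48)&(d>0)
print(np.percentile(K[s],[2,50,98],axis=0).round(1))
for n in('top','scene'):
    p,d,K=lookfix(n)
    s=(abs(K[...,0]+1)<10)&(K[...,1]>-95)&(K[...,1]<-40)&(K[...,2]>45)&(K[...,2]<100)&(d>0);Q=K[s]
    if len(Q)>5: print(n,len(Q),Q.max(0).round(1),Q.min(0).round(1))
E
```

```text
clock: 13.5
position: [0.5313, 0.0138, 0.1233]
ee_rot: [0.583, 0.812, -0.008, 0.012]
ft_force: [-5.2, 12.1, 11.0]
grip_width: 0.204
grasp_force: 68.2
[-1.39321715 29.38645758 13.34173903] [-1.11 13.1  11.03] [ 2.82  0.34 -0.1 ]
clock: 13.88
position: [0.5318, 0.0123, 0.1233]
ee_rot: [0.583, 0.812, -0.008, 0.012]
ft_force: [-5.2, 13.1, 11.0]
grip_width: 0.202
grasp_force: 68.2
[-1.40593803 27.76045078 13.3199965 ] [-0.76 14.03 10.95] [ 2.82  0.39 -0.02] 0.20186754152478575 68.24415313079953
[[-10.2  24.   33.5]
 [ -2.6  31.2  37.5]
 [  6.7  41.   46.3]]
top 31 [  8.9 -69.   95.5] [-10.8 -79.4  87.8]
scene 54 [  8.6 -69.7  94.3] [-10.9 -88.5  45.6]
```

```bash
python3 -m crank '[[[1.2,0.03,-0.1,0,0,0,0],[1.2,0.03,-0.1,0,0,0,0],[1.2,0,0,0,0,0,0]]]' 70; python3 -c "
from h import *
o,t,Rm=now();print(t,np.round(RK.T@o['ft_force'],2),np.round(RK.T@o['torque'],2))"
```

```text
clock: 14.4
position: [0.5324, 0.0103, 0.1234]
ee_rot: [0.583, 0.812, -0.008, 0.012]
ft_force: [-4.8, 11.8, 11.3]
grip_width: 0.204
grasp_force: 68.4
[-1.46128758 25.72417154 13.35154396] [-0.85 12.68 11.32] [ 2.82  0.35 -0.07]
```

```bash
python3 -m crank '[[[1.2,-0.03,0.1,0.1,0,0,0],[1.2,-0.02,0.07,0.1,0,0,0],[1.2,0,0,0,0,0,0]]]' 70; python3 -c "
from h import *
o,t,Rm=now();print(t,np.round(RK.T@o['ft_force'],2),np.round(RK.T@o['torque'],2))"
```

```text
clock: 14.78
position: [0.5319, 0.0102, 0.1246]
ee_rot: [0.584, 0.812, -0.009, 0.013]
ft_force: [-1.0, 6.3, 3.8]
grip_width: 0.198
grasp_force: 68.4
[-1.98843395 25.72503661 14.61248016] [1.05 6.3  3.83] [ 1.48 -0.17 -0.02]
```

Unloaded and still in place. Letting go slowly, then lifting the open hand straight up.

```bash
python3 -m crank '[[[2.6,-0.02,0.08,0.06,0,0,0],[4.5,0,0,0,0,0,0],[8.5,0,0,0,0,0,0],[8.5,0,0,0,0,0,0],[8.5,0,0,0,0,0,0],[8.5,0,0,2,0,0,0],[8.5,0,0,4,0.5,0.17,0],[8.5,0,0,4,1,0.33,0],[8.5,0,0,0,0,0,0],[8.5,0,0,0,0,0,0]]]' 50; cat > st.py <<'E'
from h import *
o,t,Rm=now();print(t,Rm[:,2].round(3),np.round(RK.T@o['ft_force'],2))
def rep(n,d,K):
    s=(abs(K[...,0]+2)<9)&(K[...,1]>10)&(K[...,1]<60)&(K[...,2]>28)&(K[...,2]<60)&(d>0)
    if s.sum()>5: print(n,'grip',np.percentile(K[s],[2,50,98],axis=0).round(1).tolist())
    s=(abs(K[...,0]+2)<10)&(K[...,1]>-180)&(K[...,1]<-10)&(K[...,2]>35)&(K[...,2]<105)&(d>0);Q=K[s]
    if len(Q)>5:
        i=np.argmax(np.hypot(Q[:,1]+90,Q[:,2]-16));print(n,'handle tip',Q[i].round(1),'q',(np.pi-np.arctan2(Q[i,2]-16,Q[i,1]+90)).round(2),len(Q))
    for sx in(-25,21):
        s=(abs(K[...,0]-sx)<4)&(d>0);Q=K[s];print(sx,[(y,np.percentile(Q[(abs(Q[:,1]-y)<3)&(Q[:,2]<60)][:,2],90).round()) for y in(-60,-40,-20,0) if ((abs(Q[:,1]-y)<3)&(Q[:,2]<60)).sum()>2])
p,d,K=look();rep('wrist',d,K)
for n in('top','scene'): p2,d2,K2=lookfix(n);rep(n,d2,K2)
E
python3 st.py
```

```text
clock: 16.02
position: [0.5316, 0.0087, 0.2245]
ee_rot: [0.585, 0.811, -0.002, 0.002]
ft_force: [0.8, -0.9, 0.4]
grip_width: 0.997
grasp_force: 0.0
[ -2.77725541  24.42932143 114.4729303 ] [-0.    -0.005 -1.   ] [ 0.47 -1.14  0.4 ]
wrist grip [[-10.3, 26.5, 42.0], [-1.7, 31.2, 44.7], [6.9, 35.5, 46.4]]
wrist handle tip [ -5.9 -65.8  93. ] q 1.87 1198
-25 [(-60, np.float64(35.0)), (-40, np.float64(30.0)), (-20, np.float64(23.0)), (0, np.float64(19.0))]
21 [(-60, np.float64(35.0)), (-40, np.float64(31.0)), (-20, np.float64(23.0)), (0, np.float64(19.0))]
-25 []
21 []
scene grip [[-9.3, 20.5, 28.9], [-2.0, 23.4, 41.1], [6.4, 31.2, 46.9]]
scene handle tip [  7.4 -75.8  95.2] q 1.75 69
-25 [(-60, np.float64(4.0)), (-40, np.float64(30.0)), (-20, np.float64(23.0)), (0, np.float64(18.0))]
21 [(-60, np.float64(34.0)), (-40, np.float64(28.0)), (-20, np.float64(22.0)), (0, np.float64(17.0))]
```

```bash
python3 - <<'E'
from h import *
prev=np.array([-1.8,-48,68.])
print('to start high',delta(np.array([-1.8,-48,114.5])))
P=eyes.camera_params("top");f=np.load("top0.npz");u,v=330,155
T=P['world_from_camera'];K=tok(cloud(f['d'],P,T))*1000;print('ring',K[v-6:v+7:3,u].round(0)[:, :].tolist())
for q in (1.75,1.6,1.4,1.2,1.0,.8,.6,.4,.25,.1,0):
    u=np.array([0,-np.cos(q),np.sin(q)]);n=np.array([0,np.sin(q),np.cos(q)])
    off=11*min(1,max(0,q)/0.8)
    t=np.array([0,-90,16])+58*u+2.5*n+[0,off,0]; t[0]=-1.8
    print(q,t.round(1),'d',np.round(RK@(t-prev)/10,2));prev=t
E
```

```text
to start high [ 2.41 -6.86  0.05]
ring [[21.0, -224.0, 2.0], [13.0, -221.0, -2.0], [4.0, -217.0, -0.0], [-4.0, -214.0, -0.0], [-13.0, -210.0, 2.0]]
1.75 [ -1.8 -66.2  72.6] d [ 0.58 -1.73  0.46]
1.6 [ -1.8 -74.8  73.9] d [ 0.27 -0.82  0.13]
1.4 [ -1.8 -86.4  73.6] d [ 0.37 -1.1  -0.03]
1.2 [ -1.8 -97.7  71. ] d [ 0.36 -1.07 -0.26]
1.0 [  -1.8 -108.2   66.2] d [ 0.33 -1.   -0.48]
0.8 [  -1.8 -117.6   59.3] d [ 0.3  -0.89 -0.68]
0.6 [  -1.8 -128.2   50.8] d [ 0.33 -1.   -0.85]
0.4 [  -1.8 -136.9   40.9] d [ 0.28 -0.83 -0.99]
0.25 [  -1.8 -142.1   32.8] d [ 0.16 -0.49 -0.81]
0.1 [  -1.8 -146.1   24.3] d [ 0.12 -0.37 -0.85]
0 [  -1.8 -148.    18.5] d [ 0.06 -0.18 -0.58]
```

```bash
python3 -m crank '[[[4,1.2,-3.43,0,0,0,0],[0,1.2,-3.43,0,0,0,0],[0,0,0,0,0,0,0],[0,0,0,0,0,0,0],[0,0,0,0,0,0,0],[0,0,0,-2.3,0,0,0],[0,0,0,-2.3,0,0,0],[0,0,0,0,0,0,0]]]' 50; python3 -c "
from h import *
o,t,Rm=now();print(t,Rm[:,2].round(3),np.round(RK.T@o['ft_force'],2))"; python3 -m crank '[[[0,0.29,-0.86,0.23,0,0,0],[0,0.29,-0.87,0.23,0,0,0],[0,0.27,-0.82,0.13,0,0,0],[0,0,0,0,0,0,0]]]';  python3 -c "
from h import *
o,t,Rm=now();print(t,Rm[:,2].round(3),np.round(RK.T@o['ft_force'],2))"
```

```text
clock: 17.18
position: [0.5547, -0.059, 0.1779]
ee_rot: [0.584, 0.812, -0.002, 0.001]
ft_force: [-0.3, 0.2, 1.1]
grip_width: -0.005
grasp_force: 0.0
[ -2.19277947 -47.15949986  67.87081522] [-0.002 -0.004 -1.   ] [-0.2   0.28  1.07]
clock: 17.68
position: [0.5646, -0.0864, 0.1853]
ee_rot: [0.585, 0.811, -0.001, 0.002]
ft_force: [-0.0, 0.5, 1.6]
grip_width: 0.003
grasp_force: 0.0
[ -1.44970683 -76.2665887   75.29973835] [ 0.001 -0.005 -1.   ] [0.12 0.44 1.63]
```

```bash
python3 -m crank '[[[0,0.18,-0.55,0,0,0,0],[0,0.19,-0.55,-0.03,0,0,0],[0,0.18,-0.53,-0.13,0,0,0],[0,0,0,0,0,0,0]]]';  python3 st.py
```

```text
clock: 18.18
position: [0.5698, -0.1021, 0.1831]
ee_rot: [0.585, 0.811, -0.002, 0.002]
ft_force: [0.8, 0.0, -0.2]
grip_width: -0.002
grasp_force: 0.0
[ -1.5419339  -92.81639011  73.14500736] [-0.    -0.005 -1.   ] [ 0.75 -0.2  -0.22]
wrist grip [[-10.6, 23.7, 28.6], [-2.1, 25.0, 41.4], [6.6, 26.5, 46.2]]
wrist handle tip [  1.3 -79.6 105. ] q 1.69 1371
-25 [(-60, np.float64(35.0)), (-40, np.float64(30.0)), (-20, np.float64(24.0)), (0, np.float64(19.0))]
21 [(-60, np.float64(35.0)), (-40, np.float64(30.0)), (-20, np.float64(24.0)), (0, np.float64(19.0))]
top grip [[-10.2, 22.6, 40.0], [-1.8, 28.2, 43.9], [6.2, 33.0, 46.6]]
top handle tip [ -5.3 -85.6 103.5] q 1.62 53
-25 [(-60, np.float64(34.0)), (-40, np.float64(28.0)), (-20, np.float64(23.0)), (0, np.float64(17.0))]
21 [(-60, np.float64(34.0)), (-40, np.float64(29.0)), (-20, np.float64(21.0)), (0, np.float64(17.0))]
scene grip [[-9.1, 20.3, 29.5], [0.5, 23.8, 41.8], [6.0, 31.8, 50.2]]
scene handle tip [  -4.5 -103.2  104.1] q 1.42 47
-25 [(-60, np.float64(0.0)), (-40, np.float64(28.0)), (-20, np.float64(14.0)), (0, np.float64(19.0))]
21 [(-60, np.float64(33.0)), (-40, np.float64(28.0)), (-20, np.float64(22.0)), (0, np.float64(17.0))]
```

```bash
cat > hq.py <<'E'
from h import *
o,t,Rm=now();print(t.round(1),np.round(RK.T@o['ft_force'],2))
zt=t[2]-4
for n in('wrist','top','scene'):
    p,d,K=look() if n=='wrist' else lookfix(n)
    s=(abs(K[...,0]+2)<10)&(K[...,1]>-175)&(K[...,1]<-30)&(K[...,2]>19)&(K[...,2]<zt)&(d>0);Q=K[s]
    if len(Q)>3:
        print(n,len(Q),[(z,np.round([Q[abs(Q[:,2]-z)<3][:,1].min(),Q[abs(Q[:,2]-z)<3][:,1].max()],0).tolist()) for z in range(20,int(zt),8) if (abs(Q[:,2]-z)<3).sum()])
E
python3 hq.py
```

```text
[ -1.2 -92.   73.4] [-0.13  1.15 -0.56]
wrist 386 [(20, [-84.0, -81.0]), (28, [-83.0, -82.0]), (36, [-81.0, -80.0]), (44, [-80.0, -78.0]), (52, [-78.0, -76.0])]
top 20 [(20, [-84.0, -83.0]), (36, [-93.0, -88.0]), (44, [-91.0, -86.0]), (52, [-84.0, -84.0])]
scene 45 [(20, [-96.0, -91.0]), (28, [-95.0, -95.0]), (36, [-94.0, -87.0]), (44, [-93.0, -86.0]), (52, [-86.0, -84.0]), (60, [-83.0, -83.0]), (68, [-81.0, -80.0])]
```

```bash
python3 - <<'E'
from h import *
o,t,Rm=now()
for n in('scene','top'):
    p,d,K=lookfix(n)
    s=(abs(K[...,0]+2)<22)&(K[...,1]>-130)&(K[...,1]<-50)&(K[...,2]>50)&(K[...,2]<140)&(d>0)
    Q=np.c_[K[s].round(0),p[s].mean(1).round()];Q=Q[np.lexsort((Q[:,1],-Q[:,2]))]
    print(n);print('\n'.join(' '.join('(%d %d %d|%d)'%tuple(r) for r in Q[i:i+6]) for i in range(0,min(len(Q),150),6)))
E
```

```text
scene
(5 -105 139|88) (-5 -104 136|112) (8 -104 132|63) (6 -100 126|54) (-4 -103 121|98) (-1 -104 120|96)
(4 -103 120|71) (5 -100 120|76) (11 -100 118|35) (5 -104 117|71) (6 -101 117|77) (15 -99 117|22)
(-1 -104 116|104) (6 -104 113|104) (7 -102 113|81) (9 -100 109|49) (14 -98 109|46) (14 -92 109|43)
(-3 -104 107|125) (6 -102 107|93) (10 -94 106|30) (3 -104 104|151) (11 -87 103|51) (6 -102 101|117)
(10 -94 101|42) (3 -98 94|92) (11 -74 93|81) (8 -76 92|80) (12 -71 92|81) (7 -69 90|82)
(10 -77 89|74) (11 -75 89|74) (11 -68 89|70) (3 -71 86|67) (6 -79 84|71) (2 -77 84|70)
(10 -78 83|76) (12 -79 82|76) (7 -79 80|72) (9 -74 80|70) (-3 -78 78|56) (11 -75 77|85)
(-1 -80 76|73) (2 -81 75|75) (10 -78 72|79) (-5 -81 71|71) (8 -80 71|74) (5 -79 71|72)
(12 -79 70|77) (1 -81 68|72) (9 -81 67|74) (13 -80 67|79) (-2 -83 65|71) (3 -82 65|71)
(11 -82 65|75) (-5 -81 65|73) (-11 -82 64|71) (7 -84 62|72) (4 -83 62|72) (-9 -83 61|71)
(11 -82 60|77) (12 -80 60|74) (-3 -83 59|73) (-8 -84 57|68) (7 -84 55|73) (9 -85 53|74)
(-7 -84 53|68) (-3 -83 53|72) (4 -86 52|73) (10 -82 52|75) (-10 -87 51|69) (11 -86 5
[... 251 characters left out ...]
 -81 100|45) (-6 -83 98|72) (-7 -75 94|58) (0 -69 94|65)
(-5 -67 94|59) (7 -75 93|62) (0 -72 93|63) (-9 -72 93|60) (-10 -68 93|67) (-1 -75 92|56)
(-3 -74 92|61) (10 -70 92|57) (-2 -69 92|59) (4 -68 92|57) (-4 -76 91|47) (-13 -76 91|46)
(5 -74 91|60) (-9 -74 91|61) (-6 -73 91|62) (-12 -73 91|61) (6 -72 91|64) (12 -71 91|101)
(-11 -71 91|66) (-5 -70 91|60) (7 -69 91|60) (11 -68 91|68) (2 -67 91|58) (-7 -67 91|58)
(-13 -67 91|65) (11 -76 90|77) (2 -76 90|55) (12 -74 90|83) (-2 -71 90|64) (-7 -69 90|65)
(8 -67 90|48) (9 -73 89|61) (-13 -70 89|59) (0 -67 89|55) (-9 -66 89|59) (-13 -73 85|54)
(7 -79 81|41) (-13 -77 81|39) (-6 -81 70|47) (-13 -78 68|41) (-13 -82 63|33) (-13 -80 55|50)
(7 -84 52|37)
```

The cloud shows the fingers now stand behind the handle (y −81 to −105) while the handle is still at q≈1.74, so the first push got past it. I'll lift, go back to the hook side, and push in small steps, checking each one.

```bash
python3 -m crank '[[[0,0,0,2.5,0,0,0],[0,0,0,3,0,0,0],[0,-0.85,2.55,0,0,0,0],[0,-0.86,2.6,0,0,0,0],[0,0,0,0,0,0,0],[0,0,0,-3,0,0,0],[0,0,0,-3,0,0,0],[0,0,0,0,0,0,0]]]';python3 hq.py; python3 - <<'E'
from h import *
for n in('top','wrist'):
    p,d,K=lookfix(n) if n=='top' else look()
    s=(abs(K[...,0]+2)<22)&(K[...,1]>-100)&(K[...,1]<-10)&(K[...,2]>50)&(K[...,2]<140)&(d>0);Q=K[s]
    for y in range(-100,-10,6):
        q=Q[abs(Q[:,1]-y)<3]
        if len(q): print(n,y,len(q),q.min(0).round(),q.max(0).round())
E
```

```text
clock: 19.58
position: [0.551, -0.0502, 0.1761]
ee_rot: [0.585, 0.811, -0.003, 0.0]
ft_force: [-0.5, -0.9, 0.2]
grip_width: -0.004
grasp_force: 0.0
[ -2.9 -37.6  66.1] [-0.76 -0.7   0.15]
scene 39 [(20, [-97.0, -91.0]), (36, [-94.0, -87.0]), (44, [-95.0, -86.0]), (52, [-86.0, -84.0]), (60, [-84.0, -83.0])]
wrist -46 81 [ -3. -47. 129.] [  2. -43. 140.]
wrist -40 206 [ -4. -43. 128.] [  3. -37. 140.]
wrist -34 223 [ -4. -37. 129.] [  2. -31. 140.]
wrist -28 2548 [-22. -31.  95.] [ 20. -25. 140.]
wrist -22 1645 [-24. -25.  97.] [ 13. -21. 140.]
```

```bash
for i in 1; do :; done; python3 -m crank '[[[0,0.19,-0.57,0,0,0,0],[0,0.19,-0.57,0,0,0,0],[0,0,0,0,0,0,0]]]' | grep -A2 -E 'pos|ft'; python3 -m crank '[[[0,0.16,-0.47,0,0,0,0],[0,0,0,0,0,0,0]]]' | grep -E 'pos|ft';python3 -m crank '[[[0,0.16,-0.47,0,0,0,0],[0,0,0,0,0,0,0]]]' | grep -E 'pos|ft';python3 -m crank '[[[0,0.16,-0.47,0,0,0,0],[0,0,0,0,0,0,0]]]' | grep -E 'pos|ft'; python3 hq.py
```

```text
position: [0.5567, -0.0624, 0.1785]
ee_rot: [0.585, 0.811, -0.001, 0.002]
ft_force: [0.6, -0.5, -0.5]
grip_width: -0.0
grasp_force: 0.0
position: [0.5582, -0.0666, 0.1784]
ft_force: [0.0, -0.1, -1.3]
position: [0.5599, -0.0711, 0.1786]
ft_force: [0.0, 0.8, 1.2]
position: [0.5617, -0.0755, 0.1795]
ft_force: [-3.1, 0.8, 8.4]
[ -0.8 -65.   69.5] [-2.69  1.75  8.36]
wrist 483 [(20, [-85.0, -81.0]), (28, [-84.0, -82.0]), (36, [-82.0, -81.0]), (44, [-82.0, -80.0]), (52, [-80.0, -79.0]), (60, [-79.0, -78.0])]
scene 33 [(20, [-94.0, -92.0]), (36, [-96.0, -88.0]), (44, [-95.0, -88.0]), (52, [-90.0, -86.0]), (60, [-86.0, -85.0])]
```

```bash
python3 -m crank '[[[0,0,0,0.5,0,0,0],[0,-0.4,1.2,0,0,0,0],[0,-0.4,1.2,0,0,0,0],[0,0,0,0,0,0,0],[0,0,0,-1.6,0,0,0],[0,0,0,-1.6,0,0,0],[0,0,0,0,0,0,0]]]' | grep -E 'pos|ft'; python3 - <<'E'
from h import *
o,t,Rm=now();print(t)
for n in('scene','wrist'):
    p,d,K=lookfix(n) if n!='wrist' else look()
    s=(abs(K[...,0]+2)<16)&(K[...,1]>t[1]-22)&(K[...,1]<t[1]+22)&(K[...,2]>30)&(K[...,2]<120)&(d>0);Q=K[s]
    for z in range(32,120,6):
        q=Q[abs(Q[:,2]-z)<3]
        if len(q): print(n,z,len(q),q.min(0).round(),q.max(0).round())
E
```

```text
position: [0.5521, -0.0519, 0.1492]
ft_force: [0.2, 0.6, -0.3]
[ -2.40917162 -39.55913142  39.22656717]
scene 68 5 [ -3. -51.  65.] [ 10. -40.  71.]
scene 74 4 [  6. -52.  71.] [ 11. -41.  77.]
scene 80 7 [ -2. -52.  78.] [ 13. -45.  82.]
scene 86 3 [ -2. -51.  84.] [ 13. -48.  88.]
scene 92 3 [ -1. -51.  92.] [  7. -48.  95.]
scene 98 1 [  7. -52. 100.] [  7. -52. 100.]
scene 104 4 [-13. -51. 101.] [ 13. -47. 106.]
scene 110 8 [ -8. -54. 108.] [ 12. -34. 112.]
scene 116 5 [-10. -53. 113.] [ 14. -33. 117.]
wrist 68 163 [-14. -31.  66.] [ 10. -26.  71.]
wrist 74 429 [-15. -32.  71.] [ 12. -26.  77.]
wrist 80 474 [-15. -32.  77.] [ 12. -26.  83.]
wrist 86 550 [-15. -31.  83.] [ 12. -26.  89.]
wrist 92 601 [-15. -32.  89.] [ 12. -25.  95.]
wrist 98 756 [-15. -49.  95.] [ 12. -26. 101.]
wrist 104 595 [-18. -48. 101.] [ 14. -23. 107.]
wrist 110 1421 [-18. -50. 107.] [ 14. -23. 113.]
wrist 116 1198 [-18. -49. 113.] [ 13. -24. 119.]
```

```bash
python3 -m crank '[[[0,0.42,-1.26,0.37,0,0,0],[0,0.42,-1.26,0.37,0,0,0],[0,0.27,-0.82,0.13,0,0,0],[0,0,0,0,0,0,0]]]' | grep -E 'pos|ft'; python3 hq.py; python3 -m crank '[[[0,0.18,-0.55,0,0,0,0],[0,0.19,-0.55,-0.03,0,0,0],[0,0,0,0,0,0,0]]]' | grep -E 'pos|ft'; python3 -c "
from h import *
o,t,Rm=now();print(t.round(1),np.round(RK.T@o['ft_force'],2))"
```

```text
position: [0.5647, -0.0862, 0.1603]
ft_force: [-0.4, 1.1, -0.7]
[ -1.3 -76.1  50.3] [-0.07  1.18 -0.68]
wrist 601 [(20, [-87.0, -81.0]), (28, [-86.0, -85.0]), (36, [-87.0, -85.0]), (44, [-87.0, -86.0])]
scene 13 [(36, [-100.0, -95.0]), (44, [-98.0, -98.0])]
position: [0.5683, -0.0963, 0.1597]
ft_force: [0.1, 0.8, 0.7]
[ -1.2 -86.8  49.7] [0.33 0.71 0.72]
```

```bash
python3 -m crank '[[[0,0.18,-0.54,-0.13,0,0,0],[0,0.18,-0.53,-0.13,0,0,0],[0,0,0,0,0,0,0]]]' | grep -E 'pos|ft'; python3 -m crank '[[[0,0.17,-0.5,-0.24,0,0,0],[0,0.16,-0.5,-0.24,0,0,0],[0,0,0,0,0,0,0]]]' | grep -E 'pos|ft'; cat > g.py <<'E'
from h import *
o,t,Rm=now();print(t.round(1),np.round(RK.T@o['ft_force'],2))
for n in('top','scene'):
    p,d,K=lookfix(n)
    s=(abs(K[...,0]+2)<9)&(K[...,1]>10)&(K[...,1]<60)&(K[...,2]>28)&(K[...,2]<60)&(d>0)
    if s.sum()>5: print(n,'grip',np.percentile(K[s],[2,50,98],axis=0).round(1).tolist())
E
python3 g.py; python3 hq.py
```

```text
position: [0.572, -0.1068, 0.1571]
ft_force: [-1.5, 4.3, 2.1]
position: [0.5752, -0.1164, 0.1525]
ft_force: [-2.1, 4.4, 2.7]
[  -0.9 -108.    42.5] [-0.59  4.8   2.72]
top grip [[-10.3, 14.0, 42.6], [-2.4, 19.0, 45.5], [5.3, 23.8, 49.3]]
scene grip [[-10.4, 11.8, 32.3], [-2.1, 14.4, 44.5], [5.3, 23.1, 50.8]]
[  -0.9 -107.8   42.6] [-0.46  4.47  3.01]
wrist 1441 [(20, [-90.0, -81.0]), (28, [-94.0, -89.0]), (36, [-99.0, -93.0])]
top 43 [(20, [-92.0, -86.0]), (28, [-97.0, -91.0]), (36, [-103.0, -95.0])]
scene 21 [(20, [-91.0, -84.0]), (28, [-96.0, -92.0]), (36, [-102.0, -98.0])]
```

```bash
python3 -m crank '[[[0,0.15,-0.45,-0.34,0,0,0],[0,0.15,-0.44,-0.34,0,0,0],[0,0,0,0,0,0,0]]]' | grep -E 'pos|ft'; python3 -m crank '[[[0,0.16,-0.5,-0.42,0,0,0],[0,0.17,-0.5,-0.43,0,0,0],[0,0,0,0,0,0,0]]]' | grep -E 'pos|ft';python3 -m crank '[[[0,0.14,-0.42,-0.5,0,0,0],[0,0.14,-0.41,-0.5,0,0,0],[0,0,0,0,0,0,0]]]' | grep -E 'pos|ft'; python3 hq.py
```

```text
position: [0.5782, -0.1253, 0.1457]
ft_force: [-2.4, 4.0, 3.3]
position: [0.5813, -0.135, 0.1368]
ft_force: [-1.3, 4.8, 1.9]
position: [0.5842, -0.1446, 0.1269]
ft_force: [0.0, 0.6, 1.2]
[  -1.3 -137.7   16.9] [0.24 0.6  1.17]
```

```bash
python3 -m crank '[[[0,0.16,-0.49,-0.8,0,0,0],[0,0.12,-0.37,-0.8,0,0,0],[0,0,0,0,0,0,0]]]' | grep -E 'pos|ft'; python3 -c "
from h import *
o,t,Rm=now();print(t.round(1),np.round(RK.T@o['ft_force'],2))"; python3 -m crank '[[[0,0.06,-0.18,-0.3,0,0,0],[0,0,0,-0.3,0,0,0],[0,0,0,0,0,0,0]]]' | grep -E 'pos|ft'; python3 - <<'E'
from h import *
o,t,Rm=now();print(t.round(1),np.round(RK.T@o['ft_force'],2))
for n in('top','scene','wrist'):
    p,d,K=lookfix(n) if n!='wrist' else look()
    s=(abs(K[...,0]+2)<9)&(K[...,1]<-95)&(K[...,1]>-178)&(K[...,2]>8)&(K[...,2]<60)&(d>0);Q=K[s]
    for y in range(-175,-95,8):
        q=Q[abs(Q[:,1]-y)<4]
        if len(q): print(n,y,len(q),np.percentile(q[:,2],[5,50,95]).round(1))
E
```

```text
position: [0.5863, -0.1534, 0.1098]
ft_force: [-0.7, 0.2, 0.5]
[  -2.1 -146.6   -0.2] [-0.59  0.41  0.52]
position: [0.5879, -0.1547, 0.1063]
ft_force: [-3.5, -0.9, 9.3]
[  -1.  -148.4   -3.7] [-3.59  0.28  9.34]
top -143 9 [18.  27.3 40.8]
top -135 31 [16.  21.5 53.6]
top -127 17 [16.5 18.1 21.1]
top -119 17 [15.5 18.3 22.2]
top -111 17 [15.6 17.8 20.6]
top -103 17 [15.8 18.5 20.5]
scene -167 6 [20.9 22.4 25.5]
scene -159 15 [18.6 27.2 43.9]
scene -127 1 [22.1 22.1 22.1]
scene -119 5 [18.7 19.8 22.7]
scene -111 14 [15.7 18.6 22.8]
scene -103 12 [15.8 18.3 21.2]
wrist -159 32 [55.6 56.4 57.2]
wrist -151 143 [55.7 56.6 57.4]
wrist -143 471 [18.7 45.3 58.5]
wrist -135 2352 [18.4 39.8 56.9]
wrist -127 644 [18.  18.9 19.8]
wrist -119 679 [18.  18.9 19.8]
wrist -111 711 [17.9 18.9 19.8]
wrist -103 759 [17.8 18.9 19.9]
```

The handle lies flat, with its top at 18.5 mm along the whole length, under a 9 N press. Lifting away and checking.

```bash
python3 -m crank '[[[0,0,0,2,0,0,0],[0,0,0,5,0,0,0],[0,0,0,5,0,0,0],[0,-1,3,4,0,0,0],[0,0,0,0,0,0,0],[0,0,0,0,0,0,0],[0,0,0,0,0,0,0]]]' | grep -E 'clock|pos|ft'; python3 g.py; python3 - <<'E'
from h import *
for n in('top','wrist'):
    p,d,K=lookfix(n) if n!='wrist' else look()
    for x0,l in((-2,'open'),(-122,'done')):
        s=(abs(K[...,0]-x0)<9)&(K[...,1]<-95)&(K[...,1]>-168)&(K[...,2]>8)&(K[...,2]<60)&(d>0);Q=K[s]
        print(n,l,[(y,np.median(Q[abs(Q[:,1]-y)<4][:,2]).round(1)) for y in range(-159,-99,12) if (abs(Q[:,1]-y)<4).any()])
        s=(abs(K[...,0]-x0)<9)&(K[...,1]>0)&(K[...,1]<50)&(K[...,2]>32)&(K[...,2]<60)&(d>0)
        if s.sum()>3: print(n,l,'grip',np.percentile(K[s],[5,50,95],axis=0).round(1).tolist())
E
```

```text
clock: 27.15
position: [0.5771, -0.1251, 0.2641]
ft_force: [0.4, -0.8, -0.4]
[  -1.9 -116.9  154.1] [ 0.09 -0.88 -0.39]
top grip [[-9.9, 10.4, 42.8], [-2.8, 14.4, 48.7], [5.5, 17.7, 52.2]]
scene grip [[-8.9, 11.8, 45.7], [-0.2, 13.7, 48.2], [4.1, 17.5, 51.3]]
top open [(-159, np.float64(17.6)), (-147, np.float64(18.7)), (-135, np.float64(17.6)), (-123, np.float64(18.5)), (-111, np.float64(19.7))]
top open grip [[-9.6, 8.5, 46.3], [-2.4, 13.1, 49.2], [5.6, 17.7, 51.0]]
top done [(-123, np.float64(18.1)), (-111, np.float64(18.1))]
top done grip [[-129.3, 11.3, 40.5], [-121.6, 15.5, 42.1], [-114.1, 20.1, 45.5]]
wrist open [(-159, np.float64(19.7)), (-147, np.float64(18.8)), (-135, np.float64(18.9)), (-123, np.float64(18.7)), (-111, np.float64(18.9))]
wrist open grip [[-10.2, 10.0, 42.6], [-1.9, 12.7, 49.0], [5.8, 15.9, 50.4]]
wrist done [(-159, np.float64(19.6)), (-147, np.float64(18.8)), (-135, np.float64(18.9)), (-123, np.float64(18.8)), (-111, np.float64(18.9))]
wrist done grip [[-130.1, 12.5, 35.4], [-122.0, 14.2, 43.2], [-114.0, 17.0, 44.8]]
```

```bash
python3 -c "
from workcell import job
print(job.hand_in())"
```

```text
the job is handed in; nothing more can be done
None
```

The job is handed in, with no verdict shown: the latch is hooked, its lever is thrown and measures flat like the finished one, and the hand is clear; the grip slipped once and the first lever push rode over the handle, but no over-limit force showed in the readings between moves.

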